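# Right the fallen lens-spray bottles, rack them and clamp the row

### The job

The lens-spray bottles have been knocked over: free the rack's sliding stop by flipping up its cam lever and draw it back, then stand every bottle upright in the rack's channel, one close row against the end plate. While the lever is still up, close the stop up snug against the last bottle, then flip the cam lever right down so that the stop is clamped, and let go. Leave the other things on the desk where they are.

Things in the scene. Friction and masses are not known exactly. Their poses are not given: they have to be found in the camera images.
- rack: Fixed white bottle rack, 230 x 104 mm floor plate 6 mm thick; origin under its centre; +x runs along the row to the end plate. Channel centre line at y -26 mm: inner width 37 mm, floor 6 mm above the desk, walls 3 mm thick up to 17 mm above the desk. A rail lies beside it at y +30 mm (top 24 mm up) with the sliding stop and its cam lever. Its long side with the lever faces the robot.
- row_end (a point): Point on the inner face of the rack's end plate, at the channel floor, on the channel's centre line; axes as the rack, so the row of bottles runs from here to -x. The end plate is 44 mm wide and stands 53 mm above the channel floor.
- stop_face (a point): Point on the stop's bottle-side face, at the channel floor, mid channel; axes as the rack. The dark face plate is 33 mm wide, 6 mm thick, up to 50 mm above the channel floor; an arm joins it to a 42 mm long saddle on the rail behind it (to -x, y +56 mm).
- stop (a joint): Clear length of the channel between end plate and stop face, m: 0 closed, 0.150 fully drawn back (end of travel). Lever up: slides at about 1 N, best moved by the upright lever's knob, which is stiff along the row. Lever clamped: held, it slips only at about 30 N.
- cam_lever (a joint): Cam lever angle, rad: 0 clamped, lever lying down away from the channel (rack +y, towards the robot); 1.5 fully up (upright), stop free. The cam bites below about 0.88; moving it there takes about 8 N at the knob; below 0.1 it is past its dead centre and stays. Up, it stays by friction.
- lever_knob (a point): Centre of the black ball knob, 18 mm diameter, at the lever's end. It swings about an axle parallel to the rack's x, 38 mm above the desk, over the rail (27 mm behind the stop face). From the axle the knob lies at rack y +62 mm, z +10 mm when clamped, 63 mm from the axle. Pinch it from above, fingers closing along the rack's x.
- bottle_a: One of up to four like lens-spray bottles (some may be absent), white with blue cap, 60 g: round body 31 mm diameter and 88 mm tall, cap 17 mm diameter up to 105 mm. Origin at the centre of its base, z along its axis to the cap. Starts lying on the desk or in the open instrument tray (floor 4 mm, rim 16 mm above the desk), cap more or less to the left (+y); half full, it slides rather than rolls.
- bottle_b: One of up to four like lens-spray bottles (some may be absent), white with blue cap, 60 g: round body 31 mm diameter and 88 mm tall, cap 17 mm diameter up to 105 mm. Origin at the centre of its base, z along its axis to the cap. Starts lying on the desk or in the open instrument tray (floor 4 mm, rim 16 mm above the desk), cap more or less to the left (+y); half full, it slides rather than rolls.
- bottle_c: One of up to four like lens-spray bottles (some may be absent), white with blue cap, 60 g: round body 31 mm diameter and 88 mm tall, cap 17 mm diameter up to 105 mm. Origin at the centre of its base, z along its axis to the cap. Starts lying on the desk or in the open instrument tray (floor 4 mm, rim 16 mm above the desk), cap more or less to the left (+y); half full, it slides rather than rolls.
- bottle_d: One of up to four like lens-spray bottles (some may be absent), white with blue cap, 60 g: round body 31 mm diameter and 88 mm tall, cap 17 mm diameter up to 105 mm. Origin at the centre of its base, z along its axis to the cap. Starts lying on the desk or in the open instrument tray (floor 4 mm, rim 16 mm above the desk), cap more or less to the left (+y); half full, it slides rather than rolls.
- contact_lens_case: Bystander, loose: contact lens case with two screw caps, 30 x 68 x 19 mm, origin under its centre; lies near the desk's front edge (x 0.28). The desk between it, the rack and the tape roll (x 0.40 to 0.45) is otherwise free. A tall shelf unit stands right of the desk (y under -0.3, x over 0.68): keep the arm clear of it.
- green_tape: Bystander, loose: flat-lying roll of tape, 44 mm across, 18 mm high, origin under its centre.
Mind the look-alikes: they are no part of the job. Leave any black look-alike of the bottle_d alone.

How it is judged:
By the outcome, as a careful person would: the job done as asked, in the order asked, and still so for the second after the job is handed in, with the robot touching nothing.
Of bottle_a, bottle_b, bottle_c, bottle_d only 2 to 4 are there at a start; the rules pass over those that are not, and their reading is None.
At some moment in a run one of bottle_a, bottle_b may be knocked a few centimetres aside while the robot is not near it.
Once in a run the grip may slacken for a moment while it holds something.
It also fails if it takes over 210 s, if anything falls off the work surface, if the arm or the gripper's body presses on something with over 40 N, if the wrist force passes 120 N, or if a joint passes its speed limit or range.

### The arm

A 6-joint arm with a two-finger parallel gripper is mounted at the origin on a cart in front of the work surface, level with it; the furniture and walls round the work are solid. World frame = base frame: x ahead of the robot, y to its left, z up, the work surface at z = 0. Lengths are in mm, angles in rad, forces in N, time in s.
With the tool pointing down it reaches from about 275 to 750 mm from the base axis. Payload 10.2 kg.
Tool frame: the origin (TCP) lies at the very end of the fingers, on their centre line; the grasp point (between the pads) lies 19 mm behind it; z points along the fingers, y is the line along which they close (so a half turn about z gives the same grasp; the last joint's range is limited). The gripper opens to 85 mm and grips with 20 to 120 N. Pads are 22 mm wide; open, the fingers measure 114 mm over their backs; the gripper's body (76 mm by 85 mm) begins 54 mm behind the grasp point. The pads swing forward as they close: fully open they stand 13 mm farther back than shut.
Start: joints at [1.066, 0.313, 1.498, -0, 1.331, -0.223], TCP at [146.007, 504.295, 231.294] pointing down, gripper open.
Joint ranges: [-2.94, 2.94], [-0.97, 2.17], [0.19, 2.56], [-1.23, 4.37], [0.02, 3.11], [-2.88, 2.88]. Speed limits (rad/s): [2.39, 2.39, 3.01, 3.14, 3.14, 3.14].

### API

Orientations are given as a unit quaternion [w, x, y, z].
In Python, from rig import * gives the robot as it stands. The module is installed in compiled form; this text tells all that it offers.
- The arm moves only by the shell command python3 -m crank 'ROWS' [FORCE]. ROWS is JSON, a list that holds one entry, the list of rows, each a list of 7 numbers: the shift along the tool's x, y, z in units of 25 mm (1.0 is 25 mm), then the turn, a rotation vector about the tool's x, y, z in units of 8 degrees (1.0 is 8 degrees), then the finger opening in mm, from 0 to 85.4. A call has exactly 8 rows; each row shifts and turns the commanded pose from where the row before left it, along the tool's axes as they then stand; what a row does not reach is not made up. A row lasts 1/10 s, in which the tool goes at most 50 mm and 8.59 degrees, less where a joint would pass 70% of its speed; a pose out of reach is approached as far as the arm can. A call is refused whole if a number of a shift passes 1 or a number of a turn 1, either way. A call with a gripper value outside its range is refused whole. The fingers move at their own pace and stop on an object; FORCE is the grip in N (left out, the last holds). Time passes only in rows, so rows that do not move let the fingers close, or fill a call up. It gives the time, the measured TCP pose, the force, the opening and the grip force at its end, in the units of the state.
- sense(): the state, without advancing time (a new reading comes with each control period).
- capture(name): name is "scene" or "top"; returns the picture (384x512x3 uint8, blue, green, red); there is no depth.
- camera_model(name): a dict with "fx", "fy", "cx", "cy" (pixels), "world_from_camera" (4x4, takes a point from camera to world coordinates). Camera axes: x right, y up, looking along -z (the intrinsics and any distortion apply to the point x, -y, -z); pixel columns grow to the right and rows downward; lengths in mm; the calibration is good to about 2 mm. A picture is of the moment at which its call begins. camera_model takes no time and is no camera call.
- finish_job(): hands the job in; it is judged then, once.
The state is a dict: "time_s": time; "joints": joint angles; "dq": joint speeds; "tau": joint torques, N m; "eef_pos": TCP position; "ee_rot": TCP orientation; "force": force on the tool from outside, world axes, zero at the start; "wrist_torque": the same for the moment, N m; "grip_width": opening from 0.0 (shut) to 1.0 (fully open); "grip_force": force on a finger pad.
Only numpy, scipy, OpenCV 4.12 (cv2) and the standard library are available. Lean on these libraries where they do the work, as an engineer would, in place of code of your own. Each camera call takes 0.05 s, during which the arm holds its last target. There are 200 camera calls.

## Working session

There is one attempt and no reset: what is moved stays moved. The work goes in short steps, Python scripts to look and compute and a shell command to move; the robot and the scene stay as the last step left them, time stands still between calls to the robot, and variables do not carry over. Pictures are saved under pics/ and viewed, at most 14 in all, crops included, and the job is handed in when it is done.

```bash
mkdir -p pics; cat > h.py <<'E'
from rig import *
import numpy as np, cv2
from scipy.spatial.transform import Rotation as R
def snap(n,f):
    im=capture(n); cv2.imwrite('pics/'+f,im); return im
def ray(n,u,v):
    c=camera_model(n); T=np.array(c["world_from_camera"]); d=np.array([(u-c["cx"])/c["fx"],-(v-c["cy"])/c["fy"],-1.])
    return T[:3,3],T[:3,:3]@d
def onz(n,u,v,z):
    o,d=ray(n,u,v); return o+d*(z-o[2])/d[2]
def proj(n,p):
    c=camera_model(n); T=np.linalg.inv(np.array(c["world_from_camera"])); q=T[:3,:3]@np.array(p)+T[:3,3]
    return c["cx"]+c["fx"]*q[0]/-q[2], c["cy"]-c["fy"]*q[1]/-q[2]
def tri(uvs,uvt):
    a,d=ray("scene",*uvs); b,e=ray("top",*uvt)
    s=np.linalg.lstsq(np.c_[d,-e],b-a,rcond=None)[0]; p,q=a+d*s[0],b+e*s[1]
    return (p+q)/2,np.linalg.norm(p-q)
def rot():
    q=sense()["ee_rot"]; return R.from_quat([q[1],q[2],q[3],q[0]])
E
python3 - <<'E'
from h import *
for n in("scene","top"):
    c=camera_model(n); print(n,c)
    snap(n,n+"0.png")
s=sense();print(s, rot().as_matrix().round(3))
E
```

```text
scene {'fx': 373.99209208351317, 'fy': 373.99209208351317, 'cx': 255.20030092744918, 'cy': 196.672840880157, 'world_from_camera': array([[ 8.71961703e-01,  3.21666650e-01, -3.69070935e-01,
         7.85842680e+01],
       [-4.89549337e-01,  5.65298651e-01, -6.63911803e-01,
        -4.95255861e+02],
       [-4.92298442e-03,  7.59584098e-01,  6.50390469e-01,
         7.32337926e+02],
       [ 0.00000000e+00,  0.00000000e+00,  0.00000000e+00,
         1.00000000e+00]])}
top {'fx': 392.6743501464841, 'fy': 392.6743501464841, 'cx': 255.37290044805565, 'cy': 187.98439078078366, 'world_from_camera': array([[-1.90099374e-02,  9.92364406e-01, -1.21866763e-01,
         3.47058366e+02],
       [-9.99678329e-01, -1.68188062e-02,  1.89833367e-02,
         2.03590744e+02],
       [ 1.67887342e-02,  1.22188434e-01,  9.92364915e-01,
         1.20754897e+03],
       [ 0.00000000e+00,  0.00000000e+00,  0.00000000e+00,
         1.00000000e+00]])}
{'time_s': 0.1, 'joints': array([ 1.06559130e+00,  3.13393605e-01,  1.49833858e+00, -1.28358514e-06,
        1.33099828e+00, -2.23425101e-01]), 'dq': array([-0.0005324 , -0.0031049 , -0.0014329 ,  0.00088829, -0.00024431,
       -0.00031366]), 'tau': array([ 2.32611041e-03, -4.12902367e+01, -2.60138798e+01, -1.52880580e-04,
        3.06128670e-03,  5.00965336e-05]), 'eef_pos': array([145.89954507, 504.08963823, 230.80101141]), 'ee_rot': array([-2.02123320e-04,  1.40424142e-01,  9.90091277e-01, -5.31787574e-04]), 'force': array([ 0.31569688,  0.30146094, -0.0668373 ]), 'wrist_torque': array([0.0183909 , 0.03991343, 0.03790174]), 'grip_force': 0.0, 'grip_width': 0.9984385563180918} [[-0.961  0.278 -0.001]
 [ 0.278  0.961 -0.001]
 [ 0.    -0.001 -1.   ]]
```

View pics/top0.png

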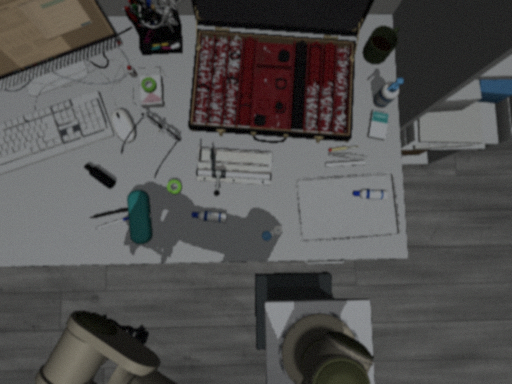

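View pics/scene0.png

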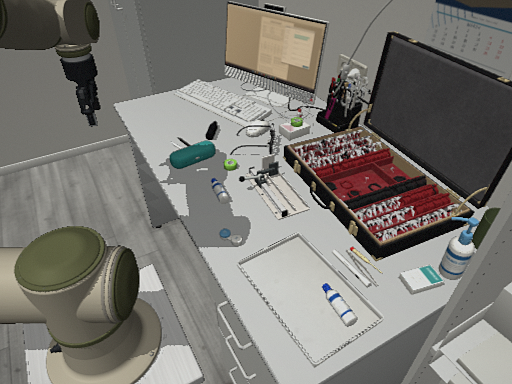

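Top view: rack around (235,167), a bottle at (210,215), another in the tray at (370,194), a black look-alike at (100,175), tape at (175,186). Scene view: the same two bottles at (220,188) and (338,303). I'll crop and enlarge the top view for detail.

```bash
python3 - <<'E'
from h import *
im=cv2.imread('pics/top0.png'); a=cv2.resize(im[140:245,160:400],None,fx=3.3,fy=3.3,interpolation=cv2.INTER_CUBIC)
a=cv2.convertScaleAbs(a,alpha=1.5); 
im=cv2.imread('pics/scene0.png'); b=cv2.resize(im[140:250,200:320],None,fx=5,fy=5,interpolation=cv2.INTER_CUBIC)
cv2.imwrite('pics/t1.png',a); cv2.imwrite('pics/s1.png',b); print(a.shape,b.shape)
E
```

```text
(346, 792, 3) (550, 600, 3)
```

View pics/t1.png

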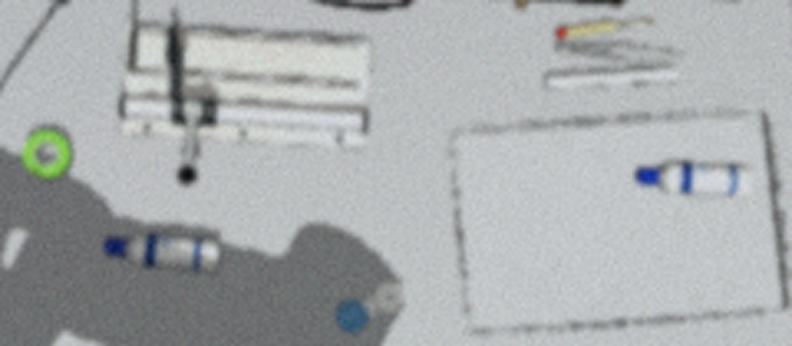

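View pics/s1.png

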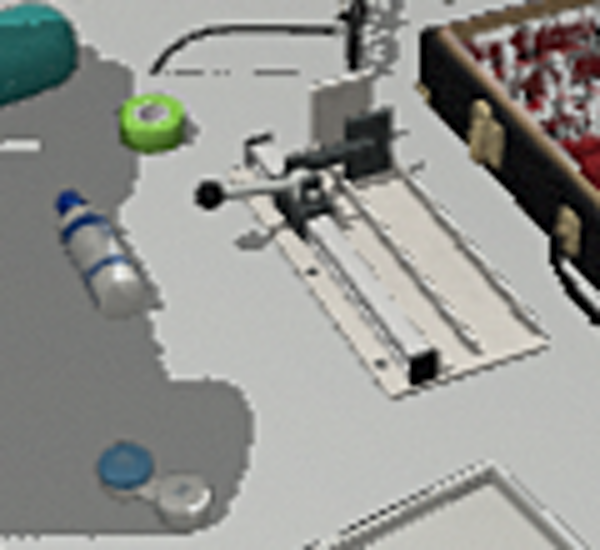

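The crops show the knob at top ≈(216.7,192.7) and scene ≈(241.6,178.6). The end plate is on the left, so rack +x is about world +y. The stop is nearly closed. Next I'll enlarge the rack for accurate corners.

```bash
python3 - <<'E'
from h import *
for n in("scene","top"): np.save(n+'.npy',np.mean([capture(n) for _ in range(6)],0))
t=np.load('top.npy').astype(np.uint8); s=np.load('scene.npy').astype(np.uint8)
a=cv2.resize(t[140:202,190:280],None,fx=8,fy=8,interpolation=cv2.INTER_CUBIC)
b=cv2.resize(s[148:224,238:314],None,fx=8,fy=8,interpolation=cv2.INTER_CUBIC)[:600,:]
cv2.imwrite('pics/t2.png',cv2.convertScaleAbs(a,alpha=1.5)); cv2.imwrite('pics/s2.png',b)
print(tri((241.6,178.6),(216.7,192.7)))
# bottles: blue+white extents via blue mask
for n,im in(("top",t),("scene",s)):
    h=cv2.cvtColor(im,cv2.COLOR_BGR2HSV); m=cv2.inRange(h,(105,120,40),(130,255,255))
    k,l,st,c=cv2.connectedComponentsWithStats(m)
    for i in range(1,k):
        if st[i,4]>4: print(n,c[i].round(1),st[i], onz(n,*c[i],15).round(0))
E
```

```text
(array([475.536826  , 297.40913868,  45.88054273]), np.float64(4.350332454774455))
top [148.1   1.7] [146   0   5   6  19] [1106.  516.   15.]
top [356.3 193. ] [353 191   7   5  26] [ 473. -129.   15.]
top [367.6 193.9] [367 190   2   8  14] [ 469. -163.   15.]
top [194.5 214.4] [192 213   6   4  22] [416. 367.  15.]
top [205.4 214.9] [205 212   2   8  13] [414. 334.  15.]
top [126.  218.1] [124 217   5   3  10] [409. 573.  15.]
scene [482.5   9.8] [436   0  76  22 493] [2853. 1204.   15.]
scene [349.  85.] [348  84   3   3   5] [1233.  704.   15.]
scene [213.3 179.8] [211 178   6   5  15] [412. 372.  15.]
scene [215.9 184.4] [213 183   7   5  11] [409. 347.  15.]
scene [452.5 253.2] [450 251   6   5   6] [ 808. -196.   15.]
scene [466. 257.] [464 257   5   1   5] [ 826. -221.   15.]
scene [456. 273.] [453 273   7   1   7] [ 764. -242.   15.]
scene [325.9 287.2] [322 284   9   8  45] [ 470. -122.   15.]
scene [333.6 296.9] [329 294  11   8  42] [ 469. -151.   15.]
scene [345.3 312.3] [341 310  11   7  18] [ 467. -195.   15.]
```

View pics/t2.png

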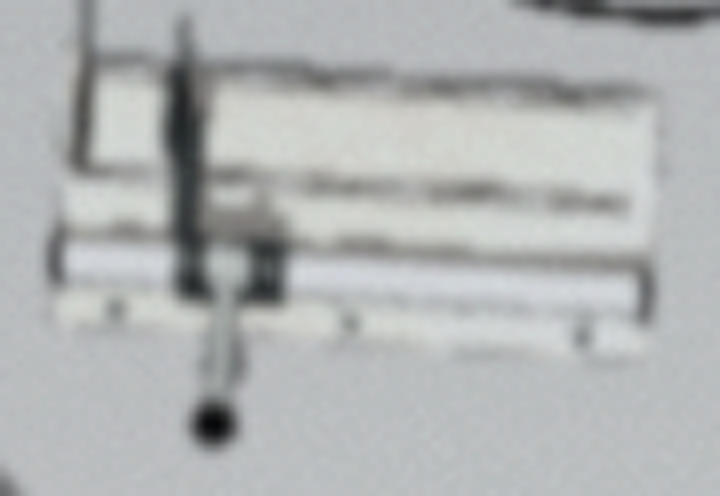

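View pics/s2.png

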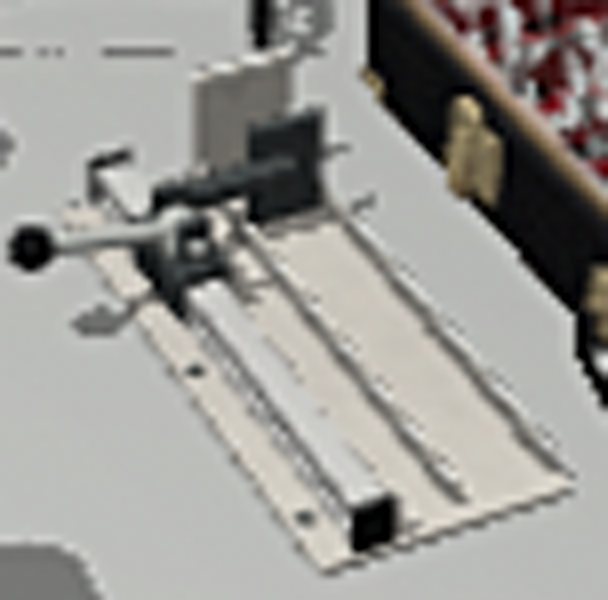

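Enlarged views: floor plate corners at top (58,322), (645,355), (655,92) and scene (322,573), (575,488) in crop pixels; the knob at top (214,424) and scene (31,247); the stop's face plate top at scene (248..325,~118).

```bash
python3 - <<'E'
from h import *
T=lambda X,Y:((X+.5)/8-.5+190,(Y+.5)/8-.5+140)
S=lambda X,Y:((X+.5)/8-.5+238,(Y+.5)/8-.5+148)
A=[]
for nm,n,p,q in[("FR","scene",S(322,573),(-115,52)),("BR","scene",S(575,488),(-115,-52)),("FL","top",T(58,322),(115,52)),("FR","top",T(645,355),(-115,52)),("BR","top",T(655,92),(-115,-52))]:
    w=onz(n,*p,6); print(nm,n,w.round(1)); A.append((q,w[:2]))
# rigid fit
P=np.array([a[0] for a in A],float);Q=np.array([a[1] for a in A])
pc,qc=P.mean(0),Q.mean(0);U,_,V=np.linalg.svd((P-pc).T@(Q-qc)); Rm=(U@V).T
t=qc-Rm@pc; print("rack",t.round(1),"yaw",np.arctan2(Rm[1,0],Rm[0,0]).round(4),np.linalg.det(Rm)); print((P@Rm.T+t-Q).round(1))
k,e=tri(S(31,247),T(214,424)); print("knob",k,e,"in rack",Rm.T@(k[:2]-t))
print("knob on z48", onz("scene",*S(31,247),48), onz("top",*T(214,424),48))
print("plate top", onz("scene",*S(248,122),56),onz("scene",*S(325,110),56))
for a,b in (((325.9,287.2),(356.3,193.)),((333.6,296.9),(367.6,193.9)),((213.3,179.8),(194.5,214.4)),((215.9,184.4),(205.4,214.9))): print(tri(a,b))
E
```

```text
FR scene [498.3 130.8   6. ]
BR scene [600.6 123.2   6. ]
FL top [523.1 360.7   6. ]
FR top [506.4 134.6   6. ]
BR top [609.9 128.2   6. ]
rack [563.9 243.4] yaw 1.4849 1.0000000000000002
[[ 4.   2.4]
 [ 5.3  1.1]
 [-1.1  1.7]
 [-4.2 -1.3]
 [-4.  -3.9]]
knob [475.83343114 298.65018019  45.57496098] 4.714222204921571 in rack [47.52325907 92.52164638]
knob on z48 [472.18184438 296.57788545  48.        ] [477.73915743 297.53901042  48.        ]
plate top [577.7016052  315.70695479  56.        ] [607.94536675 307.72625699  56.        ]
(array([ 469.89177743, -125.76715281,   20.38225918]), np.float64(5.23086111579949))
(array([ 465.65494526, -158.14453625,   26.80146548]), np.float64(5.765654469098408))
(array([413.09306978, 367.22343912,  18.13179491]), np.float64(5.985026186197638))
(array([409.08438036, 334.26071163,  24.63601469]), np.float64(9.278003206589046))
```

```bash
python3 -m crank '[[[0,0,0,0,0,-0.75,45],[0,0,0,0,0,-0.75,45],[-1,-0.53,0,0,0,0,45],[-1,-0.53,0,0,0,0,45],[-1,-0.53,0,0,0,0,45],[-1,-0.53,0,0,0,0,45],[-1,-0.53,0,0,0,0,45],[-1,-0.53,0,0,0,0,45]]]' 40; python3 -m crank '[[[-0.97,-0.51,0.4,0,0,0,45],[-0.97,-0.51,0.4,0,0,0,45],[-0.97,-0.51,0.4,0,0,0,45],[-0.97,-0.51,0.4,0,0,0,45],[-0.97,-0.51,0.4,0,0,0,45],[-0.97,-0.51,0.4,0,0,0,45],[-0.97,-0.51,0.4,0,0,0,45],[-0.97,-0.51,0.4,0,0,0,45]]]'
python3 - <<'E'
from h import *
t,s=[np.mean([capture(n) for _ in range(3)],0).astype(np.uint8) for n in("top","scene")]
p=sense()["eef_pos"];print(p,rot().as_matrix().round(3),sense()["joints"].round(2))
M=rot().as_matrix()
for n in("top","scene"):
    for dy in(-22,0,22): print(n,dy,np.round(proj(n,p+M[:,1]*dy),1))
a=cv2.resize(t[150:225,185:255],(560,600),interpolation=cv2.INTER_CUBIC)
b=cv2.resize(s[90:200,195:305],(600,600),interpolation=cv2.INTER_CUBIC)
cv2.imwrite('pics/c3.png',np.hstack([cv2.resize(cv2.convertScaleAbs(a,alpha=1.5),(350,375)),cv2.resize(b,(440,440))[:375]]))
cv2.imwrite('pics/tfull.png',t);cv2.imwrite('pics/sfull.png',s)
E
```

```text
time_s: 1.5
eef_pos: [290.8, 413.5, 231.4]
ee_rot: [0.0, 0.036, 0.999, 0.0]
force: [0.3, -0.4, 0.2]
grip_width: 0.525
grip_force: 0.0
time_s: 2.3
eef_pos: [476.9, 297.7, 150.9]
ee_rot: [-0.0, 0.036, 0.999, 0.0]
force: [-0.2, -0.0, 1.2]
grip_width: 0.526
grip_force: 0.0
[475.45842982 298.96237576 151.70882494] [[-0.997  0.072  0.   ]
 [ 0.072  0.997  0.   ]
 [-0.     0.    -1.   ]] [ 0.35  0.46  1.5   0.    1.18 -1.15]
top -22 [220.8 189.6]
top 0 [212.6 189.2]
top 22 [204.5 188.7]
scene -22 [244.2 152.4]
scene 0 [241.  148.4]
scene 22 [237.9 144.6]
```

View pics/c3.png

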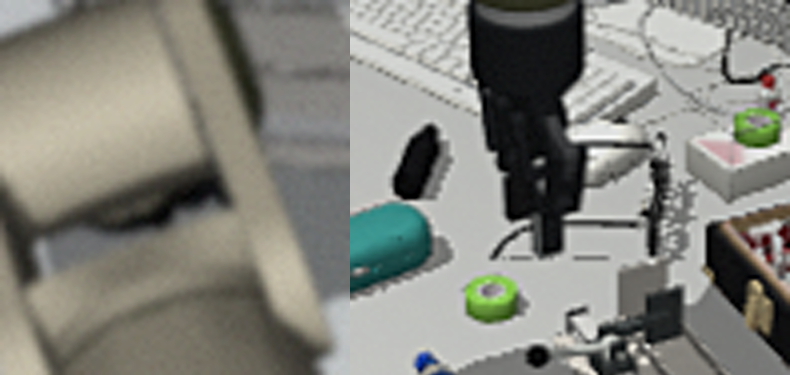

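```bash
python3 -m crank '[[[0.09,-0.05,0.82,0,0,0,45],[0.09,-0.05,0.82,0,0,0,45],[0,0,0.82,0,0,0,45],[0,0,0.82,0,0,0,45],[0,0,0.82,0,0,0,45],[0,0,0.8,0,0,0,45],[0,0,0,0,0,0,45],[0,0,0,0,0,0,45]]]' 40
python3 -m crank '[[[0,0,0,0,0,0,0],[0,0,0,0,0,0,0],[0,0,0,0,0,0,0],[0,0,0,0,0,0,0],[0,0,0,0,0,0,0],[0,0,0,0,0,0,0],[0,0,0,0,0,0,0],[0,0,0,0,0,0,0]]]' 40
```

```text
time_s: 3.4
eef_pos: [471.2, 296.8, 29.7]
ee_rot: [0.0, 0.036, 0.999, 0.0]
force: [0.9, 0.8, 0.7]
grip_width: 0.531
grip_force: 0.0
time_s: 4.2
eef_pos: [471.7, 296.5, 29.6]
ee_rot: [0.001, 0.036, 0.999, 0.0]
force: [-1.5, 1.5, 6.5]
grip_width: 0.174
grip_force: 39.0
```

```bash
python3 -m crank '[[[-0.06,0,-0.23,0,0,0,0],[-0.06,0,-0.23,0,0,0,0],[-0.1,0,-0.212,0,0,0,0],[-0.1,0,-0.212,0,0,0,0],[-0.138,0,-0.192,0,0,0,0],[-0.138,0,-0.192,0,0,0,0],[-0.172,0,-0.16,0,0,0,0],[-0.172,0,-0.16,0,0,0,0]]]'; python3 -m crank '[[[-0.2,0,-0.128,0,0,0,0],[-0.2,0,-0.128,0,0,0,0],[-0.22,0,-0.088,0,0,0,0],[-0.22,0,-0.088,0,0,0,0],[-0.23,0,-0.044,0,0,0,0],[-0.23,0,-0.044,0,0,0,0],[-0.235,0,0,0,0,0,0],[-0.235,0,0,0,0,0,0]]]'; python3 - <<'E'
from h import *
snap("scene","s4.png"); s=sense(); print(s["eef_pos"],s["force"],s["grip_width"])
E
```

```text
time_s: 5.0
eef_pos: [495.5, 294.4, 69.0]
ee_rot: [0.001, 0.036, 0.999, 0.0]
force: [2.9, -0.4, -8.4]
grip_width: 0.172
grip_force: 39.0
time_s: 5.8
eef_pos: [539.4, 291.4, 81.6]
ee_rot: [0.0, 0.036, 0.999, 0.0]
force: [0.2, -0.3, 0.9]
grip_width: 0.001
grip_force: 0.0
[540.0705882  291.14538006  81.54327707] [ 1.91132866e-01 -7.26400678e-01  7.25977657e-04] 0.0008143691602978137
```

View pics/s4.png

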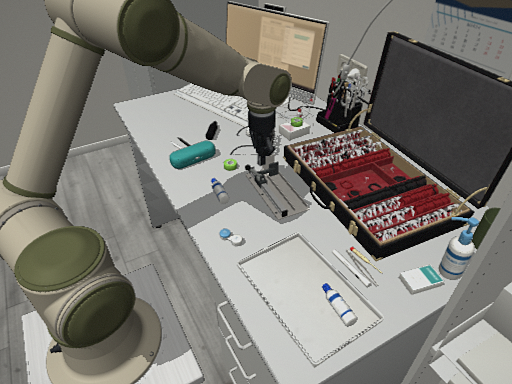

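The fingers slipped off the knob during the second half of the arc (opening 0). They're still above the rack, near (262,160). I'll zoom in.

```bash
python3 - <<'E'
from h import *
s=cv2.imread('pics/s4.png')
cv2.imwrite('pics/s5.png',cv2.resize(s[120:220,225:325],None,fx=6,fy=6,interpolation=cv2.INTER_CUBIC))
E
```

```text
(no output)
```

View pics/s5.png

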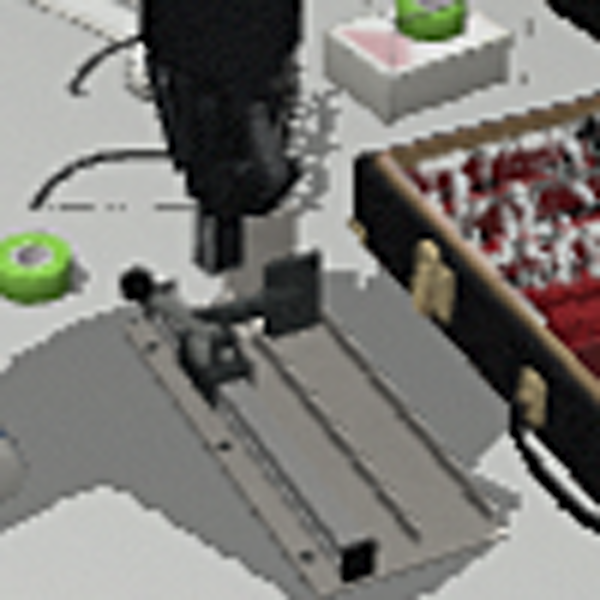

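```bash
python3 - <<'E'
from h import *
o,d=ray("scene",247.9,167.1)
for y in(295,297): 
    p=o+d*(y-o[1])/d[1]; print(p.round(1))
o,d=ray("scene",241.5,178.4)
for y in(295,297): 
    p=o+d*(y-o[1])/d[1]; print(p.round(1))
E
```

```text
[494.  295.   82.9]
[495.  297.   81.2]
[471.6 295.   49.4]
[472.6 297.   47.7]
```

```bash
python3 -m crank '[[[0,0,-0.8,0,0,0,45],[0,0,-0.8,0,0,0,45],[0.4,0.04,-0.8,0,0,0,45],[0.8,0,0,0,0,0,45],[0.65,0,0.6,0,0,0,45],[0,0,0.9,0,0,0,45],[0,0,0.9,0,0,0,45],[0,0,0.8,0,0,0,45]]]' 90
python3 -m crank '[[[0,0,0,0,0,0,45],[0,0,0,0,0,0,45],[0,0,0,0,0,0,0],[0,0,0,0,0,0,0],[0,0,0,0,0,0,0],[0,0,0,0,0,0,0],[0,0,0,0,0,0,0],[0,0,0,0,0,0,0]]]' 90
python3 - <<'E'
from h import *
s=sense(); print(s["eef_pos"],s["force"],s["grip_width"]*85.4)
E
```

```text
time_s: 6.65
eef_pos: [492.6, 295.7, 60.6]
ee_rot: [-0.0, 0.036, 0.999, -0.0]
force: [-0.4, 1.0, 0.5]
grip_width: 0.522
grip_force: 0.0
time_s: 7.45
eef_pos: [493.0, 295.5, 62.7]
ee_rot: [0.0, 0.036, 0.999, -0.0]
force: [-3.1, -2.5, 5.1]
grip_width: 0.161
grip_force: 87.6
[492.98839652 295.49122827  62.66034591] [-3.12128177 -2.53550336  5.13705194] 13.713923305012758
```

```bash
python3 -m crank '[[[-0.102,0,-0.084,0,0,0,0],[-0.102,0,-0.084,0,0,0,0],[-0.11,0,-0.074,0,0,0,0],[-0.11,0,-0.074,0,0,0,0],[-0.116,0,-0.062,0,0,0,0],[-0.116,0,-0.062,0,0,0,0],[-0.122,0,-0.05,0,0,0,0],[-0.122,0,-0.05,0,0,0,0]]]'; python3 -m crank '[[[-0.128,0,-0.036,0,0,0,0],[-0.128,0,-0.036,0,0,0,0],[-0.13,0,-0.022,0,0,0,0],[-0.13,0,-0.022,0,0,0,0],[-0.132,0,-0.01,0,0,0,0],[-0.132,0,-0.01,0,0,0,0],[-0.132,0,0,0,0,0,0],[-0.132,0,0,0,0,0,0]]]'
```

```text
time_s: 8.25
eef_pos: [516.0, 294.0, 74.6]
ee_rot: [0.001, 0.036, 0.999, 0.0]
force: [-7.2, 0.7, 12.9]
grip_width: 0.076
grip_force: 141.0
time_s: 9.05
eef_pos: [541.8, 292.1, 78.4]
ee_rot: [0.0, 0.036, 0.999, 0.0]
force: [-0.5, 0.2, -0.1]
grip_width: -0.001
grip_force: 0.0
```

```bash
python3 -m crank '[[[0,0,-0.8,0,0,0,45],[0,0,-0.8,0,0,0,45],[0.4,0,-0.8,0,0,0,45],[0.5,0,-0.5,0,0,0,45],[0,0,0,0,0,0,45],[0,0,0,0,0,0,45],[0,0,0,0,0,0,45],[0,0,0,0,0,0,45]]]' 60
python3 - <<'E'
from h import *
s=np.mean([capture("scene") for _ in range(3)],0).astype(np.uint8)
b=s[90:190,220:320]; cv2.imwrite('pics/s6.png',cv2.resize(b,None,fx=6,fy=6,interpolation=cv2.INTER_CUBIC))
p=sense()["eef_pos"];M=rot().as_matrix();print(p)
for dy in(-22,22): print(proj("scene",p+M[:,1]*dy))
E
```

```text
time_s: 9.85
eef_pos: [519.0, 293.6, 149.9]
ee_rot: [-0.001, 0.036, 0.999, -0.0]
force: [-0.6, 0.2, 0.9]
grip_width: 0.526
grip_force: 0.0
[518.95100324 293.6798941  150.42176827]
(np.float64(258.75461786912024), np.float64(149.38738829883545))
(np.float64(252.1784605750923), np.float64(141.77127235933008))
```

View pics/s6.png

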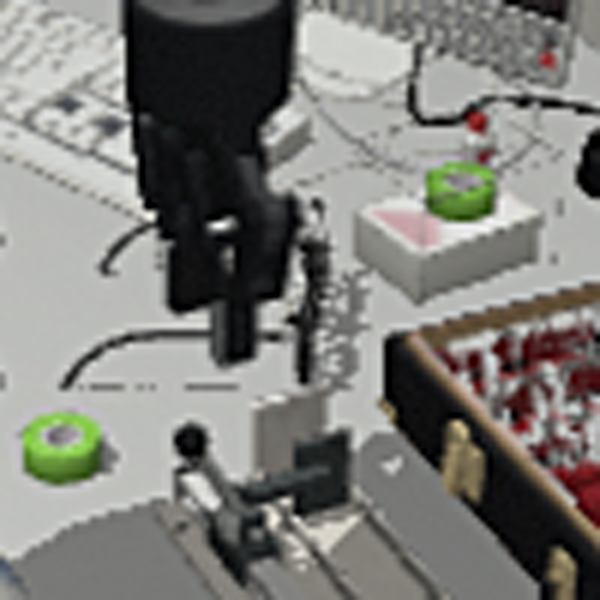

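```bash
python3 - <<'E'
from h import *
K=[]
for uv in((241.5,178.4),(247.9,167.1),(251.6,163.3)):
    o,d=ray("scene",*uv); p=o+d*(295.5-o[1])/d[1]; K.append(p); print(p.round(1))
K=np.array(K)[:,[0,2]]
for ax in(530,534,538,542):
    v=K-[ax,38]; print(ax,np.hypot(*v.T).round(1),np.arctan2(v[:,1],-v[:,0]).round(2))
E
```

```text
[471.9 295.5  49. ]
[494.2 295.5  82.4]
[506.8 295.5  91.7]
530 [59.2 57.1 58.5] [0.19 0.89 1.16]
534 [63.1 59.6 60.2] [0.18 0.84 1.1 ]
538 [67.  62.4 62.1] [0.16 0.79 1.04]
542 [71.  65.3 64.2] [0.16 0.75 0.99]
```

```bash
python3 -m crank '[[[0.6,0.03,0,0,0,0,0],[0.6,0.03,0,0,0,0,0],[0.5,0,0,0,0,0,0],[0,0,0.7,0,0,0,0],[0,0,0.7,0,0,0,0],[0,0,0.7,0,0,0,0],[0,0,0.6,0,0,0,0],[0,0,0,0,0,0,0]]]'; python3 -m crank '[[[-0.2,0,0,0,0,0,0],[-0.2,0,0,0,0,0,0],[-0.2,0,0,0,0,0,0],[-0.2,0,0,0,0,0,0],[-0.2,0,0,0,0,0,0],[-0.2,0,0,0,0,0,0],[-0.2,0,0,0,0,0,0],[-0.2,0,0,0,0,0,0]]]';  python3 -m crank '[[[-0.1,0,0,0,0,0,0],[-0.1,0,0,0,0,0,0],[-0.08,0,0,0,0,0,0],[0,0,0,0,0,0,0],[0,0,0,0,0,0,0],[0,0,0,0,0,0,0],[0,0,0,0,0,0,0],[0,0,0,0,0,0,0]]]'; python3 - <<'E'
from h import *
s=np.mean([capture("scene") for _ in range(3)],0).astype(np.uint8)
b=s[90:190,220:320]; cv2.imwrite('pics/s7.png',cv2.resize(b,None,fx=6,fy=6,interpolation=cv2.INTER_CUBIC))
E
```

```text
time_s: 10.8
eef_pos: [475.7, 297.9, 81.5]
ee_rot: [-0.002, 0.036, 0.999, -0.001]
force: [-0.5, -0.5, -0.7]
grip_width: 0.0
grip_force: 0.0
time_s: 11.6
eef_pos: [516.9, 295.4, 83.4]
ee_rot: [0.0, 0.036, 0.999, -0.0]
force: [0.0, 0.4, 0.9]
grip_width: 0.001
grip_force: 0.4
time_s: 12.4
eef_pos: [523.3, 295.0, 83.4]
ee_rot: [-0.0, 0.036, 0.999, -0.0]
force: [-1.9, -0.2, 0.5]
grip_width: -0.0
grip_force: 1.0
```

View pics/s7.png

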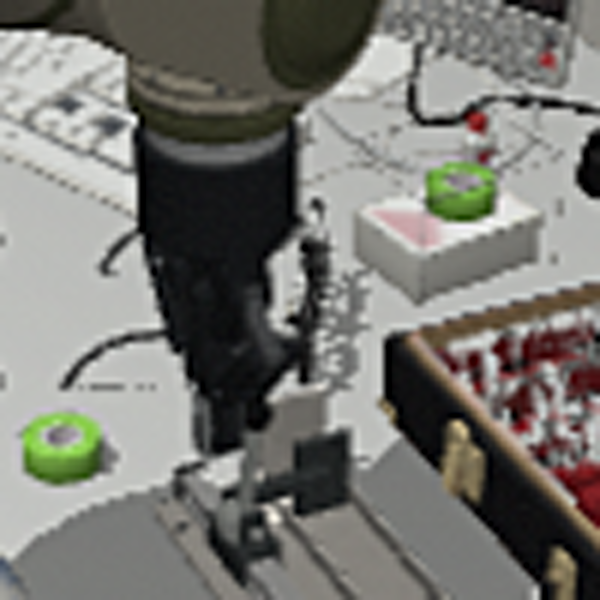

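The lever is nearly upright: knob at crop (260,412) touching the fingers, arm running down to (235,520). I'll push until the stop at 1.5.

```bash
python3 -m crank '[[[-0.1,0,0,0,0,0,0],[-0.1,0,0,0,0,0,0],[-0.1,0,0,0,0,0,0],[0,0,0,0,0,0,0],[0,0,0,0,0,0,0],[0,0,0,0,0,0,0],[0,0,0,0,0,0,0],[0,0,0,0,0,0,0]]]';python3 -m crank '[[[-0.1,0,0,0,0,0,0],[-0.1,0,0,0,0,0,0],[0,0,0,0,0,0,0],[0,0,0,0,0,0,0],[0,0,0,0,0,0,0],[0,0,0,0,0,0,0],[0,0,0,0,0,0,0],[0,0,0,0,0,0,0]]]'
```

```text
time_s: 13.35
eef_pos: [526.9, 295.1, 83.2]
ee_rot: [-0.005, 0.036, 0.999, -0.001]
force: [-24.5, 1.1, 12.7]
grip_width: -0.0
grip_force: 12.1
time_s: 14.15
eef_pos: [529.1, 295.3, 83.2]
ee_rot: [-0.008, 0.035, 0.999, -0.001]
force: [-38.5, 2.4, 20.6]
grip_width: -0.0
grip_force: 19.5
```

```bash
python3 -m crank '[[[0.6,0,0,0,0,0,0],[0.4,0,-0.6,0,0,0,30],[0,0,-0.9,0,0,0,30],[-0.8,0,0,0,0,0,30],[-0.7,0,0,0,0,0,30],[0,0,0.5,0,0,0,30],[0,0,0.5,0,0,0,30],[0,0,0.5,0,0,0,30]]]'; python3 -m crank '[[[0,0,0,0,0,0,30],[0,-0.1,0,0,0,0,30],[0,-0.3,0,0,0,0,30],[0,-0.4,0,0,0,0,30],[0,-0.4,0,0,0,0,30],[0,-0.4,0,0,0,0,30],[0,-0.4,0,0,0,0,30],[0,-0.4,0,0,0,0,30]]]'; python3 -m crank '[[[0,-0.4,0,0,0,0,30],[0,-0.4,0,0,0,0,30],[0,-0.4,0,0,0,0,30],[0,-0.4,0,0,0,0,30],[0,-0.3,0,0,0,0,30],[0,-0.1,0,0,0,0,30],[0,0,0,0,0,0,30],[0,0,0,0,0,0,30]]]'
```

```text
time_s: 14.95
eef_pos: [547.3, 293.1, 81.6]
ee_rot: [-0.001, 0.036, 0.999, -0.0]
force: [-0.4, 1.1, -0.3]
grip_width: 0.352
grip_force: 0.0
time_s: 15.75
eef_pos: [544.0, 232.3, 83.6]
ee_rot: [0.0, 0.036, 0.999, 0.0]
force: [-0.2, 0.5, 1.1]
grip_width: 0.35
grip_force: 0.7
time_s: 16.55
eef_pos: [540.5, 183.5, 83.3]
ee_rot: [0.0, 0.036, 0.999, -0.0]
force: [0.7, -0.5, -1.2]
grip_width: 0.35
grip_force: 0.0
```

```bash
python3 -m crank '[[[0,0,-0.9,0,0,0,30],[0,0,-0.9,0,0,0,60],[0.5,-0.4,-0.9,0,0,0,60],[0.8,-0.6,-0.9,0,0,0,60],[0.9,-0.6,-0.5,0,0,0,60],[0.9,-0.6,0,0,0,0,60],[0.7,-0.6,0,0,0,0,60],[0,0,0,0,0,0,60]]]'
python3 - <<'E'
from h import *
t,s=[np.mean([capture(n) for _ in range(4)],0).astype(np.uint8) for n in("top","scene")]
np.save('top1.npy',t);np.save('scene1.npy',s)
print(sense()["eef_pos"],sense()["joints"].round(2))
a=cv2.convertScaleAbs(t[140:245,160:400],alpha=1.6); a=cv2.resize(a,(790,346))
c=s[155:225,190:320];d=s[265:335,290:420]
b=np.hstack([cv2.resize(c,(395,213)),cv2.resize(d,(395,213))])
cv2.imwrite('pics/m8.png',np.vstack([a,b]))
E
```

```text
time_s: 17.35
eef_pos: [439.2, 119.9, 186.2]
ee_rot: [-0.0, 0.036, 0.999, -0.0]
force: [-0.9, -0.7, 0.2]
grip_width: 0.704
grip_force: 0.0
[440.91472448 120.72373524 185.71211901] [ 0.01  0.21  1.76  0.    1.17 -1.49]
```

View pics/m8.png

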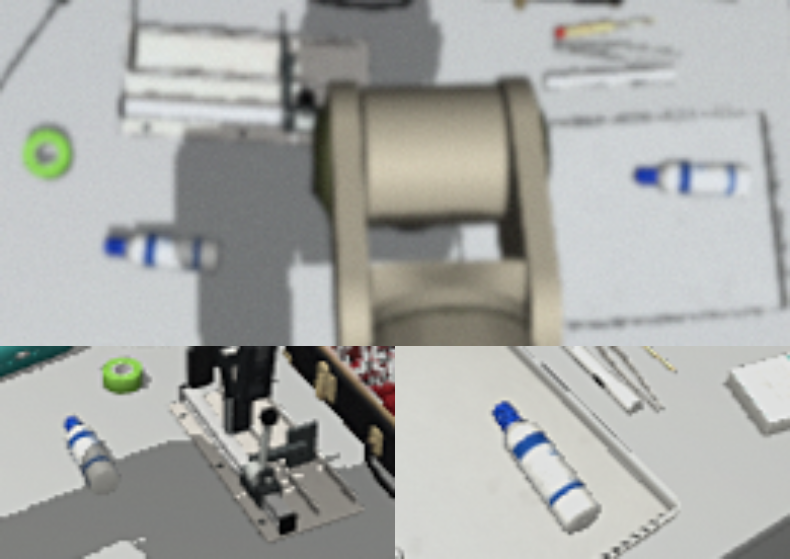

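The stop is drawn fully back and the lever is upright. Bottle 1 runs cap (104,245) to base (216,256) in the top crop, bottle 2 in the tray (634,176) to (748,182). Only these two exist.

```bash
python3 - <<'E'
from h import *
k=130/395
S1=lambda x,y:(190+x*k,155+(y-346)*k); S2=lambda x,y:(290+(x-395)*k,265+(y-346)*k); T=lambda x,y:(160+x/3.29,140+y/3.295)
for z,S,st,sb,tt,tb in((15.5,S1,(69,419),(103,486),(104,245),(216,256)),(19.5,S2,(499,408),(580,524),(634,176),(748,182))):
    for n,f,a,b in(("scene",S,st,sb),("top",T,tt,tb)):
        p,q=onz(n,*f(*a),z),onz(n,*f(*b),z); d=p-q
        print(n,"tip",p.round(0),"base",q.round(0),"len",np.hypot(d[0],d[1]).round(0),"yaw",np.arctan2(d[1],d[0]).round(3))
# blue blobs, scene
for im,n in((np.load('scene1.npy'),"scene"),(np.load('top1.npy'),"top")):
    h=cv2.cvtColor(im,cv2.COLOR_BGR2HSV); m=cv2.inRange(h,(105,110,40),(130,255,255))
    kk,l,st,c=cv2.connectedComponentsWithStats(m)
    for i in range(1,kk):
        if st[i,4]>4:
            w=onz(n,*c[i],17.5)
            if w[0]<520: print(n,c[i].round(1),st[i,4],w.round(0))
E
```

```text
scene tip [412. 376.  16.] base [397. 264.  16.] len 113.0 yaw 1.438
top tip [416. 375.  16.] base [404. 272.  16.] len 103.0 yaw 1.455
scene tip [ 468. -119.   20.] base [ 457. -223.   20.] len 105.0 yaw 1.473
top tip [ 471. -116.   20.] base [ 464. -222.   20.] len 106.0 yaw 1.501
scene [213.3 179.8] 15 [410. 369.  18.]
scene [215.8 184.3] 15 [408. 345.  18.]
scene [325.7 287.3] 48 [ 468. -123.   18.]
scene [333.5 296.9] 46 [ 468. -152.   18.]
scene [345.4 312.2] 19 [ 466. -196.   18.]
top [356.1 192.9] 28 [ 473. -127.   18.]
top [367.5 193.5] 16 [ 470. -162.   18.]
top [194.6 214.1] 27 [417. 366.  18.]
top [205.1 215.5] 17 [412. 334.  18.]
top [126. 218.] 11 [409. 572.  18.]
```

```bash
python3 -m crank '[[[-0.2,-1,0.3,0,0,0,85],[-0.2,-1,0.3,0,0,0,85],[-0.2,-1,0.3,0,0,0,85],[-0.2,-1,0.3,0,0,0,85],[-0.2,-1,0.3,0,0,0,85],[-0.2,-1,0.3,0,0,0,85],[-0.2,-1,0.3,0,0,0,85],[-0.2,-1,0.3,0,0,0,85]]]'; python3 -m crank '[[[0,-0.7,0,0,0,0,85],[0,-0.7,0,0,0,0,85],[0,0,0,0,0,0.95,85],[0,0,0,0,0,0.95,85],[0,0,0,0,0,0.95,85],[0,0,0,0,0,0.95,85],[0,0,0,0,0,0.95,85],[0,0,0,0,0,0.95,85]]]'; python3 -m crank '[[[0,0,0,0,0,0.95,85],[0,0,0,0,0,0.95,85],[0,0,0,0,0,0.95,85],[0,0,0,0,0,0.95,85],[0,0,0,0,0,0.95,85],[0,0,0,0,0,0.95,85],[0,0,0,0,0,0,85],[0,0,0,0,0,0,85]]]'; python3 -m crank '[[[0,0,0,0,-0.95,0,85],[0,0,0,0,-0.95,0,85],[0,0,0,0,-0.95,0,85],[0,0,0,0,-0.95,0,85],[0,0,0,0,0,0,85],[0,0,0,0,0,0,85],[0,0,0,0,0,0,85],[0,0,0,0,0,0,85]]]'; python3 - <<'E'
from h import *
s=sense();print(s["eef_pos"],s["joints"].round(2),rot().as_matrix().round(3))
M=rot().as_matrix(); g=np.array([465.5,-166,11]); print("need",(M.T@(g-s["eef_pos"])/25).round(2))
E
```

```text
time_s: 18.55
eef_pos: [466.3, -82.9, 125.5]
ee_rot: [-0.0, 0.036, 0.999, 0.0]
force: [-0.3, 0.7, 0.5]
grip_width: 0.997
grip_force: 0.0
time_s: 19.35
eef_pos: [463.8, -116.7, 125.7]
ee_rot: [-0.0, 0.423, 0.906, 0.0]
force: [0.1, 0.4, 0.0]
grip_width: 0.995
grip_force: 0.0
time_s: 20.15
eef_pos: [463.7, -116.7, 125.8]
ee_rot: [-0.0, 0.738, 0.675, -0.0]
force: [0.8, 0.6, -0.6]
grip_width: 0.994
grip_force: 0.0
time_s: 20.95
eef_pos: [463.6, -117.6, 126.3]
ee_rot: [0.176, 0.714, 0.649, -0.193]
force: [-1.0, -0.4, -0.3]
grip_width: 0.998
grip_force: 0.0
[ 463.58235751 -117.56298193  126.26941754] [-0.22  0.38  1.82 -0.65  0.98  0.25] [[ 0.082  0.996 -0.047]
 [ 0.859 -0.094 -0.503]
 [-0.505  0.    -0.863]]
need [0.67 0.26 4.95]
```

```bash
python3 -m crank '[[[0.35,0.15,0,0,0,0,55],[0.32,0.11,0,0,0,0,55],[0,0,0.9,0,0,0,55],[0,0,0.9,0,0,0,55],[0,0,0.9,0,0,0,55],[0,0,0.9,0,0,0,55],[0,0,0.9,0,0,0,55],[0,0,0.4,0,0,0,55]]]' 60; python3 -m crank '[[[0,0,0,0,0,0,55],[0,0,0,0,0,0,0],[0,0,0,0,0,0,0],[0,0,0,0,0,0,0],[0,0,0,0,0,0,0],[0,0,0,0,0,0,0],[0,0,0,0,0,0,0],[0,0,0,0,0,0,0]]]'; python3 - <<'E'
from h import *
s=cv2.resize(capture("scene")[240:340,270:400],None,fx=5,fy=5,interpolation=cv2.INTER_CUBIC);cv2.imwrite('pics/s9.png',s)
print(sense()["grip_width"]*85.4)
E
```

```text
time_s: 21.75
eef_pos: [465.0, -164.8, 10.0]
ee_rot: [0.175, 0.713, 0.65, -0.194]
force: [-0.2, 0.1, 1.3]
grip_width: 0.646
grip_force: 0.0
time_s: 22.55
eef_pos: [466.3, -164.4, 12.8]
ee_rot: [0.177, 0.713, 0.65, -0.193]
force: [-0.1, 4.5, 7.6]
grip_width: 0.334
grip_force: 59.0
28.56540522004515
```

View pics/s9.png

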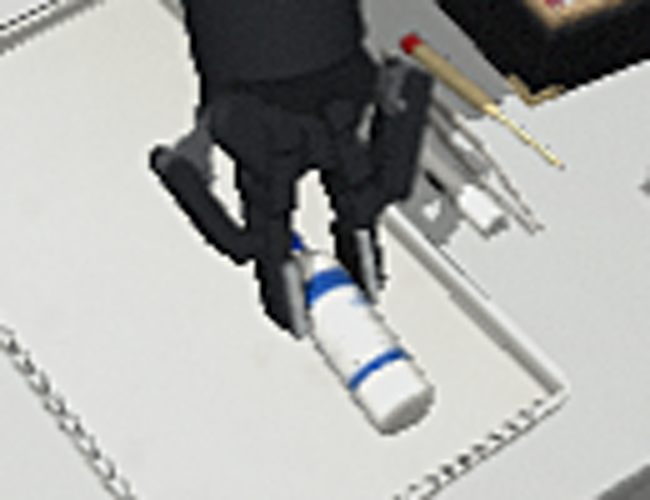

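```bash
python3 -m crank '[[[-0.38,0,-0.65,0,0,0,0],[-0.38,0,-0.65,0,0,0,0],[-0.38,0,-0.65,0,0,0,0],[-0.38,0,-0.65,0,0,0,0],[-0.38,0,-0.65,0,0,0,0],[-0.38,0,-0.65,0,0,0,0],[-0.38,0,-0.65,0,0,0,0],[-0.38,0,-0.65,0,0,0,0]]]' 70;python3 -m crank '[[[0,0,0,0,0.94,0,0],[0,0,0,0,0.94,0,0],[0,0,0,0,0.94,0,0],[0,0,0,0,0.94,0,0],[0,0,0,0,0.94,0,0],[0,0,0,0,0.94,0,0],[0,0,0,0,0,0,0],[0,0,0,0,0,0,0]]]';  python3 - <<'E'
from h import *
s=sense();print(s["eef_pos"],s["joints"].round(2),s["grip_width"],rot().as_matrix().round(3))
E
```

```text
time_s: 23.4
eef_pos: [465.5, -164.1, 163.4]
ee_rot: [0.177, 0.713, 0.65, -0.194]
force: [-0.7, 0.8, 0.3]
grip_width: 0.335
grip_force: 71.5
time_s: 24.2
eef_pos: [465.4, -164.6, 162.3]
ee_rot: [-0.086, 0.734, 0.668, 0.094]
force: [-0.5, -0.7, -0.3]
grip_width: 0.334
grip_force: 71.9
[ 465.40000264 -164.58568421  162.25680691] [-0.69  0.36  1.64  0.22  1.29 -0.67] 0.3340113351762655 [[ 0.091  0.996  0.023]
 [ 0.963 -0.094  0.251]
 [ 0.252 -0.001 -0.968]]
```

The picture shows the bottle held between the pads at its upper blue band, crop (335,290). Now I'll locate the channel numerically from the stored image.

```bash
python3 - <<'E'
from h import *
g=np.load('scene.npy').mean(2).astype(np.float32)
c=np.array([560,242.]);yaw=1.4985;ex=np.array([np.cos(yaw),np.sin(yaw)]);ey=np.array([-ex[1],ex[0]])
def val(x,y,z):
    w=c+x*ex+y*ey; u,v=proj("scene",[*w,z]); return cv2.getRectSubPix(g,(1,1),(u,v))[0,0]
ys=np.arange(-62,62,2)
print('y',ys[:40])
for lo,hi in((-105,-60),(-60,-15),(-15,30)):
    print(lo,[int(np.mean([val(x,y,17) for x in np.arange(lo,hi,3)])) for y in ys])
zs=np.arange(20,70,2)
for x in (96,100,104,108,112): print('endplate x',x,[int(np.mean([val(x,y,z) for y in(-36,-30,-26)])) for z in zs])
s=np.load('scene1.npy'); h=s[165:190,268:288].max(2); m=(h<50).astype(np.uint8)
k,l,st,cc=cv2.connectedComponentsWithStats(m); print(st,cc+[268,165])
print(onz("scene",278.2,177.7,100.7))
E
```

```text
y [-62 -60 -58 -56 -54 -52 -50 -48 -46 -44 -42 -40 -38 -36 -34 -32 -30 -28
 -26 -24 -22 -20 -18 -16 -14 -12 -10  -8  -6  -4  -2   0   2   4   6   8
  10  12  14  16]
-105 [184, 184, 184, 184, 185, 186, 184, 180, 183, 162, 127, 113, 136, 172, 194, 200, 199, 198, 197, 197, 198, 198, 198, 198, 199, 201, 200, 190, 184, 160, 127, 121, 154, 188, 201, 202, 202, 202, 202, 196, 179, 170, 173, 178, 179, 180, 181, 170, 140, 123, 145, 164, 165, 178, 195, 196, 189, 185, 192, 198, 179, 163]
-60 [184, 184, 184, 184, 185, 185, 182, 181, 182, 156, 124, 117, 144, 178, 194, 197, 195, 194, 194, 194, 195, 195, 196, 196, 197, 198, 194, 188, 183, 156, 124, 123, 156, 185, 197, 198, 197, 197, 197, 195, 189, 191, 197, 201, 203, 205, 204, 187, 151, 129, 150, 163, 162, 175, 193, 200, 201, 201, 202, 197, 173, 162]
-15 [183, 183, 183, 183, 184, 184, 183, 185, 180, 152, 123, 121, 151, 181, 195, 197, 196, 196, 196, 196, 196, 196, 196, 196, 196, 197, 195, 193, 182, 150, 123, 128, 159, 182, 191, 191, 186, 179, 175, 173, 173, 184, 195, 199, 200, 203, 202, 181, 146, 128, 136, 136, 136, 161, 187, 190, 183, 183, 189, 187, 167, 161]
endplate x 96 [40, 31, 31, 31, 32, 36, 47, 63, 78, 87, 98, 105, 104, 104, 104, 104, 104, 104, 104, 102, 101, 108, 123, 160, 193]
endplate x 100 [38, 39, 39, 41, 47, 59, 75, 85, 94, 102, 105, 104, 104, 104, 104, 105, 104, 103, 101, 103, 115, 139, 180, 193, 160]Traceback (most recent call last):
  File "<stdin>", line 11, in <module>
  File "<stdin>", line 5, in val
  File "h.py", line 12, in proj
    c=camera_model(n); T=np.linalg.inv(np.array(c["world_from_camera"])); q=T[:3,:3]@np.array(p)+T[:3,3]
ValueError: time passes only in moves, steps and waits
```

```bash
python3 -m crank '[[[0,0,0,0,0.94,0,0],[0,0,0,0,0.94,0,0],[0,0,0,0,0.94,0,0],[0,0,0,0,0.94,0,0],[0,0,0,0,0.94,0,0],[0,0,0,0,0.94,0,0],[0,0,0,0,0,0,0],[0,0,0,0,0,0,0]]]'; cat >> h.py <<'E'
def plan(G,L,ax=(.863,0,-.505)):
    s=sense();M=rot().as_matrix();a=M@np.array(ax);g=s["eef_pos"]-L*M[:,2]
    print("joints",s["joints"].round(2),"grip",(s["grip_width"]*85.4).round(1),"axis",a.round(3),"G now",g.round(1))
    print("tilt fix (tool rotvec units)",(M.T@np.cross(a,[0,0,1])*180/np.pi/8).round(2))
    print("shift units to G",(M.T@(np.array(G)-g)/25).round(2),"world-up in tool",M[2].round(3))
E
python3 - <<'E'
from h import *
plan((592.1,323.9,145),7.8)
E
```

```text
time_s: 25.0
eef_pos: [465.8, -163.7, 162.2]
ee_rot: [-0.335, 0.641, 0.585, 0.367]
force: [0.2, 0.2, 0.3]
grip_width: 0.335
grip_force: 71.9Traceback (most recent call last):
  File "<stdin>", line 2, in <module>
  File "h.py", line 22, in plan
    print("joints",s["joints"].round(2),"grip",(s["grip_width"]*85.4).round(1),"axis",a.round(3),"G now",g.round(1))
                                               ^^^^^^^^^^^^^^^^^^^^^^^^^^^^
AttributeError: 'float' object has no attribute 'round'
```

```bash
sed -i 's/(s\["grip_width"\]\*85.4).round(1)/round(s["grip_width"]*85.4,1)/' h.py; python3 - <<'E'
from h import *
plan((592.1,323.9,145),7.8)
E
```

```text
joints [-0.91  0.66  1.51  0.65  1.81 -0.95] grip 28.6 axis [0.001 0.001 1.   ] G now [ 465.1 -170.4  166.1]
tilt fix (tool rotvec units) [-0.    0.01 -0.01]
shift units to G [ 9.48  3.24 17.81] world-up in tool [ 0.862 -0.001 -0.506]
```

```bash
python3 -m crank '[[[0.43,0,-0.25,0,0,0,0],[0.43,0,-0.25,0,0,0,0],[0.43,0,-0.25,0,0,0,0],[0.43,0,-0.25,0,0,0,0],[0,0,0,0.6,0,-0.35,0],[0,0,0,0.6,0,-0.35,0],[0,0,0,0,0,0,0],[0,0,0,0,0,0,0]]]'; python3 - <<'E'
from h import *
plan((592.1,323.9,215),7.8)
E
```

```text
time_s: 25.8
eef_pos: [465.7, -164.4, 212.4]
ee_rot: [-0.369, 0.582, 0.642, 0.335]
force: [-0.2, -0.3, -0.2]
grip_width: 0.333
grip_force: 71.8
joints [-0.86  0.66  1.36  0.58  2.   -0.96] grip 28.4 axis [ 0.    -0.003  1.   ] G now [ 466.3 -171.1  216.3]
tilt fix (tool rotvec units) [ 0.   -0.02  0.  ]
shift units to G [ 9.61  6.96 16.63] world-up in tool [ 0.864  0.    -0.503]
```

```bash
python3 -m crank '[[[0.4,0.29,0.69,0,0,0,0],[0.4,0.29,0.69,0,0,0,0],[0.4,0.29,0.69,0,0,0,0],[0.4,0.29,0.69,0,0,0,0],[0.4,0.29,0.69,0,0,0,0],[0.4,0.29,0.69,0,0,0,0],[0.4,0.29,0.69,0,0,0,0],[0.4,0.29,0.69,0,0,0,0]]]';python3 -m crank '[[[0.4,0.29,0.69,0,0,0,0],[0.4,0.29,0.69,0,0,0,0],[0.4,0.29,0.69,0,0,0,0],[0.4,0.29,0.69,0,0,0,0],[0.4,0.29,0.69,0,0,0,0],[0.4,0.29,0.69,0,0,0,0],[0.4,0.29,0.69,0,0,0,0],[0.4,0.29,0.69,0,0,0,0]]]'; python3 - <<'E'
from h import *
plan((592.1,323.9,215),7.8)
E
```

```text
time_s: 26.6
eef_pos: [507.1, 1.7, 212.3]
ee_rot: [-0.37, 0.582, 0.642, 0.335]
force: [0.4, -0.1, -0.0]
grip_width: 0.332
grip_force: 71.8
time_s: 27.4
eef_pos: [548.5, 166.0, 212.2]
ee_rot: [-0.37, 0.582, 0.642, 0.335]
force: [-0.3, -0.5, -1.0]
grip_width: 0.334
grip_force: 71.8
joints [-0.3   0.57  1.52  0.92  1.61 -0.64] grip 28.5 axis [ 0.001 -0.004  1.   ] G now [549.2 159.3 216.1]
tilt fix (tool rotvec units) [-0.   -0.03 -0.  ]
shift units to G [3.17 2.36 5.54] world-up in tool [ 0.865 -0.001 -0.502]
```

```bash
python3 -m crank '[[[0.4,0.3,0.69,0,0,0,0],[0.4,0.3,0.69,0,0,0,0],[0.4,0.3,0.69,0,0,0,0],[0.4,0.3,0.69,0,0,0,0],[0.4,0.3,0.69,0,0,0,0],[0.4,0.3,0.69,0,0,0,0],[0.4,0.3,0.69,0,0,0,0],[0.37,0.26,0.71,0,0,0,0]]]'; python3 - <<'E'
from h import *
plan((592.1,323.9,85),7.8)
im=np.mean([capture("scene") for _ in range(3)],0).astype(np.uint8); np.save('sc2.npy',im)
# bottle check: blue parts between
h=cv2.cvtColor(im,cv2.COLOR_BGR2HSV); m=cv2.inRange(h,(105,110,40),(130,255,255))
k,l,st,c=cv2.connectedComponentsWithStats(m)
for i in range(1,k):
    if st[i,4]>4 and 200<c[i][0]<340: print(c[i].round(1),st[i])
for z in (0,44,90): print(np.round(proj("scene",(592.1,323.9,153+z)),1))
E
```

```text
time_s: 28.2
eef_pos: [591.2, 330.5, 211.2]
ee_rot: [-0.37, 0.582, 0.642, 0.335]
force: [-0.6, -0.4, -0.3]
grip_width: 0.338
grip_force: 71.8
joints [-0.01  0.66  1.35  1.05  1.44 -0.44] grip 28.8 axis [ 0.001 -0.004  1.   ] G now [591.8 323.8 215.1]
tilt fix (tool rotvec units) [-0.   -0.03 -0.01]
shift units to G [-4.5   0.02  2.62] world-up in tool [ 0.865 -0.001 -0.502]
[271.5 129.9] [268 129   8   2   8]
[213.3 179.8] [211 178   6   5  15]
[216.  184.2] [213 183   7   5  14]
[271.9 133.3]
[272.3 120. ]
[272.7 105.4]
```

```bash
python3 -m crank '[[[-0.584,0,0.339,0,0,0,0],[-0.584,0,0.339,0,0,0,0],[-0.584,0,0.339,0,0,0,0],[-0.584,0,0.339,0,0,0,0],[-0.584,0,0.339,0,0,0,0],[-0.584,0,0.339,0,0,0,0],[-0.584,0,0.339,0,0,0,0],[-0.584,0,0.339,0,0,0,0]]]'; python3 -m crank '[[[0,0,0,0,0,0,0],[0,0,0,0,0,0,0],[-0.035,0,0.02,0,0,0,0],[-0.035,0,0.02,0,0,0,0],[-0.035,0,0.02,0,0,0,0],[-0.035,0,0.02,0,0,0,0],[0,0,0,0,0,0,0],[0,0,0,0,0,0,0]]]';python3 -m crank '[[[-0.035,0,0.02,0,0,0,0],[-0.035,0,0.02,0,0,0,0],[-0.035,0,0.02,0,0,0,0],[-0.035,0,0.02,0,0,0,0],[-0.035,0,0.02,0,0,0,0],[0,0,0,0,0,0,0],[0,0,0,0,0,0,0],[0,0,0,0,0,0,0]]]'; python3 - <<'E'
from h import *
plan((592.1,323.9,68),7.8)
E
```

```text
time_s: 29.15
eef_pos: [591.6, 329.2, 74.2]
ee_rot: [-0.37, 0.581, 0.643, 0.335]
force: [1.1, -0.3, -0.9]
grip_width: 0.333
grip_force: 71.8
time_s: 29.95
eef_pos: [591.7, 329.2, 71.7]
ee_rot: [-0.37, 0.581, 0.643, 0.335]
force: [0.5, 0.1, -1.6]
grip_width: 0.334
grip_force: 72.0
time_s: 30.75
eef_pos: [591.7, 329.1, 66.7]
ee_rot: [-0.37, 0.581, 0.643, 0.335]
force: [0.1, 0.2, -1.0]
grip_width: 0.336
grip_force: 72.0
joints [-0.01  0.87  1.41  1.09  1.31 -0.68] grip 28.7 axis [-0.    -0.003  1.   ] G now [592.4 322.4  70.6]
tilt fix (tool rotvec units) [ 0.   -0.02  0.  ]
shift units to G [-0.06 -0.01  0.11] world-up in tool [ 0.865  0.    -0.502]
```

```bash
python3 -m crank '[[[-0.035,0,0.02,0,0,0,0],[-0.035,0,0.02,0,0,0,0],[0,0,0,0,0,0,0],[0,0,0,0,0,0,0],[0,0,0,0,0,0,0],[0,0,0,0,0,0,0],[0,0,0,0,0,0,0],[0,0,0,0,0,0,0]]]';python3 -m crank '[[[-0.035,0,0.02,0,0,0,0],[-0.035,0,0.02,0,0,0,0],[0,0,0,0,0,0,0],[0,0,0,0,0,0,0],[0,0,0,0,0,0,0],[0,0,0,0,0,0,0],[0,0,0,0,0,0,0],[0,0,0,0,0,0,0]]]'
```

```text
time_s: 31.55
eef_pos: [591.7, 329.1, 64.6]
ee_rot: [-0.37, 0.581, 0.643, 0.335]
force: [0.6, 0.4, 0.1]
grip_width: 0.334
grip_force: 72.0
time_s: 32.35
eef_pos: [591.9, 329.2, 63.4]
ee_rot: [-0.37, 0.581, 0.643, 0.335]
force: [-1.1, 0.2, 5.6]
grip_width: 0.336
grip_force: 72.4
```

```bash
python3 -m crank '[[[0,0,0,0,0,0,50],[0,0,0,0,0,0,50],[0,0,0,0,0,0,50],[0,0,0,0,0,0,50],[0,0,-0.3,0,0,0,50],[0,0,-0.7,0,0,0,50],[0,0,-1,0,0,0,50],[0,0,-1,0,0,0,50]]]';python3 -m crank '[[[0.2,0,-1,0,0,0,50],[0.4,0,-0.8,0,0,0,50],[0.7,0,-0.6,0,0,0,50],[0.8,0,-0.5,0,0,0,50],[0.8,0,-0.5,0,0,0,50],[0,0,0,0,0,0,50],[0,0,0,0,0,0,50],[0,0,0,0,0,0,50]]]'; python3 - <<'E'
from h import *
print(sense()["joints"].round(2))
for n in("scene","top"):
    im=np.mean([capture(n) for _ in range(3)],0).astype(np.uint8); np.save(n+'3.npy',im)
    h=cv2.cvtColor(im,cv2.COLOR_BGR2HSV); m=cv2.inRange(h,(105,110,40),(130,255,255))
    k,l,st,c=cv2.connectedComponentsWithStats(m)
    for i in range(1,k):
        if st[i,4]>4 and 180<c[i][0]<340: print(n,c[i].round(1),st[i,4],onz(n,*c[i],17.5).round(0),onz(n,*c[i],103).round(0))
    print([np.round(proj(n,(592,323.5,z)),1) for z in(30,75,103)])
E
```

```text
time_s: 33.15
eef_pos: [598.4, 262.8, 101.3]
ee_rot: [-0.37, 0.581, 0.643, 0.335]
force: [1.1, -0.1, 0.5]
grip_width: 0.589
grip_force: 0.0
time_s: 33.95
eef_pos: [601.6, 227.2, 204.8]
ee_rot: [-0.37, 0.582, 0.643, 0.334]
force: [-0.4, -0.4, -0.6]
grip_width: 0.587
grip_force: 0.0
[-0.18  0.67  1.36  0.98  1.56 -0.53]
scene [213.3 179.8] 15 [410. 369.  18.] [371. 266. 103.]
scene [216.  184.2] 14 [409. 345.  18.] [369. 244. 103.]
scene [273.1 187.5] 23 [552. 245.  18.] [495. 156. 103.]
[array([271., 167.]), array([271.3, 155.2]), array([271.6, 147.6])]
top [240.3 169.7] 25 [551. 226.  18.] [536. 224. 103.]
top [194.6 214.1] 27 [417. 366.  18.] [412. 354. 103.]
top [205.1 215.3] 16 [413. 334.  18.] [408. 325. 103.]
[array([208. , 156.1]), array([206.4, 153. ]), array([205.4, 150.9])]
```

```bash
python3 - <<'E'
from h import *
print(tri((273.1,187.5),(240.3,169.7)))
s=np.load('scene3.npy'); h=cv2.cvtColor(s,cv2.COLOR_BGR2HSV)
for v in range(132,204,2): print(v,''.join('B' if (100<h[v,u,0]<132 and h[v,u,1]>90 and h[v,u,2]>40) else ('#' if h[v,u,2]<70 else '+' if h[v,u,2]<150 else '.' if h[v,u,2]<205 else ' ') for u in range(235,325)))
E
```

```text
(array([544.70325594, 227.13754489,  33.71398176]), np.float64(6.660185709878654))
132 ...#+......+.     .....++++++++....+###+....++++++++###################++++++++++++++.....
134 .+#........++++....+.+++++++.......+###+......++++################++++#++++++++++++.......
136 .............+++++++++++..........  ###+..+++....+###########+++++++++#+++++++++.....     
138 ....................................###+.++++++...+###########+++#########################
140 .................................+.+##+....+++........#############+++++##################
142 .................................+####+++++++.........+++########++++++++++++#############
144 ..........    ...          .......####+++++++++........+++++++++++++++......+...+++++#####
146 ...++###+++++++++++++++#+++++###+++##+.++..+.....####+.++++++++... .++++++++##++++++#+.++#
148 +#+...............................+##+.++++++....#####+..+++...++..##+++#++#+#++++++##++++
150 ..................................+##+...++++....######++.++#++##+ .+####+++.+++++++++.+#+
152 ..................................+##+++++++.....########++.++.
[... 1702 characters left out ...]
####++++++++++++++++###+++#########
190 .......................    ...++++++BBB#+++################++++++++++++++++####+##########
192 ........................     .+++++++###+++####++#########++#++++++++++++++##++###########
194 ........................+++#+++++++++++++++#+++++###++++++++++++++++++++++++##+++#########
196 ...................  .++++++++++++##++++#####++++++++++++++++++#+++++++++++++###+++#######
198 ............. .+++++++++++++++++++###+++##+++#++++#++++++++++++++#++++++++++++###++++#####
200 ...... .++++++++++++++++++++++++++####++#######+++++++++++++++++++++++++++++++++###+++####
202  .++++++++++++++++++++++++++++++++++############+++++#+.++++++++++++#+++++++++++++###+++##
```

```bash
python3 - <<'E'
from h import *
s=np.load('scene3.npy')[125:215,225:325];t=cv2.convertScaleAbs(np.load('top3.npy')[135:205,185:285],alpha=1.6)
cv2.imwrite('pics/m10.png',np.hstack([cv2.resize(s,(400,360),interpolation=cv2.INTER_CUBIC),cv2.resize(t,(400,360),interpolation=cv2.INTER_CUBIC)]))
E
```

```text
(no output)
```

View pics/m10.png

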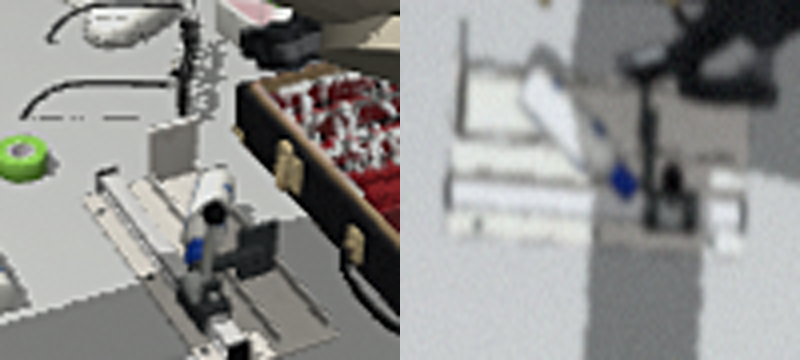

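The picture shows that bottle 2 tipped over on retreat. It now lies diagonally on the rack, base on the far wall (top crop ≈(537,88)) and cap on the rail at (623,183). I'll pick it up with the tool straight down, lay it on the free desk and regrasp it there.

```bash
python3 - <<'E'
from h import *
a=onz("scene",273.1,187.5,33);b=onz("top",240.3,169.7,33);c=onz("top",185+137/4,135+88/5.14,33)
print(a,b,c,"diff",a-b)
d=b-c;print(np.hypot(*d[:2]),np.arctan2(d[1],d[0]))
s=sense();print(s["eef_pos"],rot().as_matrix().round(3))
E
```

```text
[541.89146497 228.81409616  33.        ] [547.87410456 225.7255607   33.        ] [603.12297444 288.976967    33.        ] diff [-5.98263959  3.08853546  0.        ]
83.9832008358577 -2.2887650752390325
[601.78853481 227.70721403 205.28841781] [[-0.05   0.995 -0.087]
 [ 0.5    0.101  0.86 ]
 [ 0.865 -0.    -0.502]]
```

```bash
python3 -m crank '[[[0,0,0,0,-0.935,0,50],[0,0,0,0,-0.935,0,50],[0,0,0,0,-0.935,0,50],[0,0,0,0,-0.935,0,50],[0,0,0,0,-0.935,0,50],[0,0,0,0,-0.935,0,50],[0,0,0,0,-0.935,0,50],[0,0,0,0,-0.935,0,50]]]'; python3 -m crank '[[[0,0,0,0,0,-0.98,50],[0,0,0,0,0,-0.98,50],[0,0,0,0,0,-0.98,50],[0,0,0,0,0,-0.98,50],[0,0,0,0,0,-0.98,50],[0,0,0,0,0,-0.98,50],[0,0,0,0,0,-0.98,50],[0,0,0,0,0,-0.98,50]]]'; python3 -m crank '[[[0,0,0,0,0,-0.98,50],[0,0,0,0,0,-0.98,50],[0,0,0,0,0,-0.98,50],[0,0,0,0,0,-0.98,50],[0,0,0,0,0,-0.98,50],[0,0,0,0,0,-0.98,50],[0,0,0,0,0,-0.98,50],[0,0,0,0,0,-0.98,50]]]'; python3 - <<'E'
from h import *
s=sense();M=rot().as_matrix();print(s["eef_pos"],s["joints"].round(2),M.round(3))
print(np.degrees(np.arctan2(M[1,0],M[0,0])),(M.T@(np.array([579.5,270,100])-s["eef_pos"])/25).round(2))
E
```

```text
time_s: 35.05
eef_pos: [602.0, 227.7, 206.3]
ee_rot: [0.003, 0.671, 0.742, -0.001]
force: [-1.2, -0.1, -0.5]
grip_width: 0.586
grip_force: 0.0
time_s: 35.85
eef_pos: [601.8, 227.8, 205.4]
ee_rot: [-0.0, 0.184, 0.983, -0.0]
force: [-0.2, -0.6, -0.1]
grip_width: 0.585
grip_force: 0.0
time_s: 36.65
eef_pos: [601.8, 227.8, 205.4]
ee_rot: [-0.0, -0.355, 0.935, 0.0]
force: [-0.1, -0.6, 1.0]
grip_width: 0.584
grip_force: 0.0
[601.75307099 227.77619472 205.40804217] [ 0.18  0.6   1.14  0.    1.41 -2.12] [[-0.748 -0.663 -0.   ]
 [-0.663  0.748  0.   ]
 [ 0.     0.    -1.   ]]
-138.45942859576044 [-0.45  1.85  4.22]
```

```bash
python3 -m crank '[[[-0.15,0.6,0.5,0,0,0,50],[-0.15,0.6,0.5,0,0,0,50],[-0.15,0.65,0.8,0,0,0,50],[0,0,0.8,0,0,-0.9,50],[0,0,0.8,0,0,0,50],[0,0,0.8,0,0,0,50],[0,0,0,0,0,0,50],[0,0,0,0,0,0,50]]]' 60; python3 -m crank '[[[0,0,0.5,0,0,0,50],[0,0,0.5,0,0,0,50],[0,0,0.5,0,0,0,50],[0,0,0.5,0,0,0,50],[0,0,0.5,0,0,0,50],[0,0,0.4,0,0,0,50],[0,0,0.2,0,0,0,50],[0,0,0,0,0,0,50]]]';  python3 -m crank '[[[0,0,0,0,0,0,0],[0,0,0,0,0,0,0],[0,0,0,0,0,0,0],[0,0,0,0,0,0,0],[0,0,0,0,0,0,0],[0,0,0,0,0,0,0],[0,0,0,0,0,0,0],[0,0,0,0,0,0,0]]]'
```

```text
time_s: 37.45
eef_pos: [579.3, 270.7, 100.4]
ee_rot: [-0.0, -0.41, 0.912, 0.0]
force: [0.0, -0.4, 1.4]
grip_width: 0.588
grip_force: 0.0
time_s: 38.25
eef_pos: [579.7, 269.8, 22.4]
ee_rot: [-0.0, -0.41, 0.912, 0.0]
force: [0.9, 0.8, 0.6]
grip_width: 0.585
grip_force: 0.0
time_s: 39.05
eef_pos: [580.5, 270.0, 23.8]
ee_rot: [0.001, -0.41, 0.912, -0.0]
force: [1.9, 0.6, 5.1]
grip_width: 0.34
grip_force: 59.0
```

```bash
python3 -m crank '[[[0,0,-0.9,0,0,0,0],[0,0,-0.9,0,0,0,0],[0,0,-0.9,0,0,0,0],[0,0,-0.9,0,0,0,0],[0,0,-0.9,0,0,0,0],[0,0,0,0,0,0,0],[0,0,0,0,0,0.965,0],[0,0,0,0,0,0.965,0]]]' 70; python3 -m crank '[[[0,0,0,0,0,0.965,0],[0,0,0,0,0,0.965,0],[0,0,0,0,0,0.965,0],[0,0,0,0,0,0.965,0],[0,0,0,0,0,0.965,0],[0,0,0,0,0,0.965,0],[0,0,0,0,0,0.965,0],[0,0,0,0,0,0.965,0]]]'; python3 -m crank '[[[0,0,0,0,0,0.965,0],[0,0,0,0,0,0.965,0],[0,0,0,0,0,0.965,0],[0,0,0,0,0,0.965,0],[0,0,0,0,0,0.965,0],[0,0,0,0,0,0.965,0],[0,0,0,0,0,0.965,0],[0,0,0,0,0,0.965,0]]]';python3 - <<'E'
from h import *
s=sense();M=rot().as_matrix();print(s["eef_pos"],s["joints"].round(2),M.round(3),s["grip_width"])
print((M.T@(np.array([445,130,60])-s["eef_pos"])/25).round(2))
n="top";im=capture(n);h=cv2.cvtColor(im,cv2.COLOR_BGR2HSV); m=cv2.inRange(h,(95,60,30),(130,255,255))
k,l,st,c=cv2.connectedComponentsWithStats(m)
for i in range(1,k):
    if st[i,4]>4: print(c[i].round(1),st[i],onz(n,*c[i],15).round(0))
E
```

```text
time_s: 39.85
eef_pos: [579.1, 269.8, 134.0]
ee_rot: [-0.001, -0.281, 0.96, 0.0]
force: [-0.5, -0.2, 0.0]
grip_width: 0.336
grip_force: 69.0
time_s: 40.65
eef_pos: [579.1, 269.8, 133.8]
ee_rot: [-0.001, 0.251, 0.968, -0.001]
force: [0.8, 0.7, -0.5]
grip_width: 0.335
grip_force: 69.1
time_s: 41.45
eef_pos: [579.1, 269.7, 133.7]
ee_rot: [-0.001, 0.712, 0.702, -0.001]
force: [-0.5, 0.5, -1.1]
grip_width: 0.337
grip_force: 69.1
[579.05801794 269.74681666 133.74312279] [0.25 0.65 1.25 0.   1.25 0.27] [[ 0.015  1.    -0.003]
 [ 1.    -0.015 -0.001]
 [-0.001 -0.003 -1.   ]] 0.3374978979456867
[-5.67 -5.27  2.97]
[148.4   2.3] [146   0   6   7  28] [1104.  515.   15.]
[395.9  84.2] [387  77  18  15 136] [ 819. -273.   15.]
[495.2  89.3] [480  79  32  25 679] [ 798. -591.   15.]
[382.5  97.1] [379  93  10   9  24] [ 777. -227.   15.]
[203.6 151.6] [202 149   4   6  21] [609. 339.  15.]
[205.2 215.4] [204 211   4  10  30] [413. 334.  15.]
[194.6 214.4] [191 212   8   6  39] [416. 366.  15.]
[126.2 218.1] [123 215   7   6  27] [409. 572.  15.]
```

```bash
python3 -m crank '[[[-0.71,-0.66,0,0,0,0,0],[-0.71,-0.66,0,0,0,0,0],[-0.71,-0.66,0,0,0,0,0],[-0.71,-0.66,0,0,0,0,0],[-0.71,-0.66,0,0,0,0,0],[-0.71,-0.66,0,0,0,0,0],[-0.71,-0.66,0,0,0,0,0],[-0.7,-0.65,0,0,0,0,0]]]';python3 -m crank '[[[0,0,0.8,0,0,0,0],[0,0,0.8,0,0,0,0],[0,0,0.8,0,0,0,0],[0,0,0.8,0,0,0,0],[0,0,0.8,0,0,0,0],[0,0,0.6,0,0,0,0],[0,0,0.2,0,0,0,0],[0,0,0,0,0,0,0]]]'; python3 -m crank '[[[0,0,0.08,0,0,0,0],[0,0,0.08,0,0,0,0],[0,0,0,0,0,0,0],[0,0,0,0,0,0,0],[0,0,0,0,0,0,0],[0,0,0,0,0,0,0],[0,0,0,0,0,0,0],[0,0,0,0,0,0,0]]]'
```

```text
time_s: 42.3
eef_pos: [445.3, 128.8, 134.6]
ee_rot: [-0.001, 0.709, 0.705, -0.001]
force: [0.3, 1.0, -0.1]
grip_width: 0.337
grip_force: 69.1
time_s: 43.1
eef_pos: [446.1, 129.4, 14.8]
ee_rot: [-0.001, 0.71, 0.704, -0.001]
force: [0.1, -0.4, 0.4]
grip_width: 0.336
grip_force: 69.1
time_s: 43.9
eef_pos: [446.8, 129.4, 11.6]
ee_rot: [0.0, 0.71, 0.704, 0.0]
force: [-0.8, 0.2, -0.8]
grip_width: 0.333
grip_force: 69.1
```

```bash
python3 -m crank '[[[0,0,0.08,0,0,0,0],[0,0,0.08,0,0,0,0],[0,0,0,0,0,0,0],[0,0,0,0,0,0,0],[0,0,0,0,0,0,0],[0,0,0,0,0,0,0],[0,0,0,0,0,0,0],[0,0,0,0,0,0,0]]]'; python3 -m crank '[[[0,0,0.06,0,0,0,0],[0,0,0,0,0,0,0],[0,0,0,0,0,0,0],[0,0,0,0,0,0,0],[0,0,0,0,0,0,0],[0,0,0,0,0,0,0],[0,0,0,0,0,0,0],[0,0,0,0,0,0,0]]]'
```

```text
time_s: 44.7
eef_pos: [447.2, 130.0, 8.7]
ee_rot: [0.0, 0.711, 0.704, 0.001]
force: [-4.2, 4.8, 16.0]
grip_width: 0.332
grip_force: 70.8
time_s: 45.5
eef_pos: [448.3, 129.8, 7.7]
ee_rot: [0.001, 0.71, 0.704, 0.002]
force: [-1.6, 3.4, 19.0]
grip_width: 0.335
grip_force: 70.8
```

```bash
python3 -m crank '[[[0,0,0,0,0,0,60],[0,0,0,0,0,0,60],[0,0,0,0,0,0,60],[0,0,0,0,0,0,60],[0,0,0,0,0,0,60],[0,0,0,0,0,0,60],[0,0,-0.3,0,0,0,60],[0,0,-0.7,0,0,0,60]]]'; python3 -m crank '[[[1,0,-0.9,0,0,0,60],[1,0,-0.9,0,0,0,60],[1,0,-0.9,0,0,0,60],[0.8,0,-0.2,0,0,0,60],[0,0,0,0,0,0,60],[0,0,0,0,0,0,60],[0,0,0,0,0,0,60],[0,0,0,0,0,0,60]]]'; cat > b.py <<'E'
from h import *
def bottle(n,z,lo,hi,f=None):
    im=np.mean([capture(n) for _ in range(4)],0).astype(np.uint8)
    h=cv2.cvtColor(im,cv2.COLOR_BGR2HSV); m=cv2.inRange(h,(100,90,35),(130,255,255))
    k,l,st,c=cv2.connectedComponentsWithStats(m); 
    for i in range(1,k):
        w=onz(n,*c[i],z)
        if st[i,4]>4 and (w[:2]>lo).all() and (w[:2]<hi).all(): print(n,c[i].round(1),st[i],w.round(0))
    return im
E
python3 - <<'E'
from b import *
a=bottle("scene",17.5,(340,40),(520,420)); b=bottle("top",17.5,(340,40),(520,420)); np.save('a.npy',a);np.save('b.npy',b)
print(np.round(proj("scene",(447,90,15)),0),np.round(proj("scene",(447,195,15)),0))
h=cv2.cvtColor(a,cv2.COLOR_BGR2HSV)
for v in range(196,262,1): print(v,''.join('B' if (100<h[v,u,0]<132 and h[v,u,1]>90 and h[v,u,2]>35) else '#' if h[v,u,2]<90 else '+' if h[v,u,2]<150 else '.' if h[v,u,2]<205 else ' ' for u in range(235,310)))
E
```

```text
time_s: 46.3
eef_pos: [446.1, 129.4, 30.9]
ee_rot: [-0.001, 0.711, 0.704, -0.001]
force: [0.5, 0.2, -0.2]
grip_width: 0.701
grip_force: 0.0
time_s: 47.1
eef_pos: [447.6, 223.6, 103.2]
ee_rot: [-0.0, 0.711, 0.703, -0.0]
force: [-0.3, 0.5, -0.4]
grip_width: 0.703
grip_force: 0.0
scene [213.1 179.7] [211 178   6   5  17] [410. 370.  18.]
scene [215.7 184.5] [213 183   7   5  15] [407. 344.  18.]
scene [220.5 192.2] [218 191   6   4   6] [404. 304.  18.]
scene [250.5 210. ] [248 208   7   6  26] [444. 191.  18.]
scene [252.9 217.5] [252 215   3   6  11] [436. 161.  18.]
scene [260.9 226.9] [260 225   3   5   7] [436. 118.  18.]
scene [224.5 233. ] [220 229  10   9  69] [341. 146.  17.]
top [205.2 215.7] [204 211   3   9  21] [412. 334.  18.]
top [194.6 214.3] [192 212   6   6  31] [416. 366.  18.]
[270. 233.] [251. 209.]
196 ++++++++++++++++++++++++++++++++++##++++######+++++++++++++++++#+.+++++++++
197 ++++++++++++++++++++++++++++++++++###+++#####+.++#+.+++++++++++##+.++++++++
198 ++++++++++++++++++++++++++++++++++###+++###+##+++##+++++++++++++##+++++++++
199 +++++++++++++++++++++++++++
[... 4246 characters left out ...]
                           .     .. . ....
253           .       .+ ..+++++.                                .    .  ..  ..
254           .     .+ ..+++++.                                          ...  .
255               .+ ..+++++.                                         .  ..... 
256        .    .+...+++++.                                             ..  .  
257           .+...+++++.                                                ..... 
258         .+...+++++.                                                     ...
259       .+...+++++.                                                         .
260     .....+++++.                                                            
261     ...+++++.
```

```bash
python3 -m crank '[[[0,0,0,0,-0.94,0,60],[0,0,0,0,-0.94,0,60],[0,0,0,0,-0.94,0,60],[0,0,0,0,-0.94,0,60],[0,0,0,0,0,0,60],[0,0,0,0,0,0,60],[0,0,0,0,0,0,60],[0,0,0,0,0,0,60]]]' 60; python3 - <<'E'
from h import *
s=sense();M=rot().as_matrix();print(M.round(3),(M.T@(np.array([447,149.5,9.2])-s["eef_pos"])/25).round(2))
E
```

```text
time_s: 48.3
eef_pos: [448.0, 223.8, 104.1]
ee_rot: [0.182, 0.687, 0.679, -0.184]
force: [-0.9, 0.3, -0.3]
grip_width: 0.703
grip_force: 0.0
[[ 0.01   1.    -0.005]
 [ 0.866 -0.011 -0.5  ]
 [-0.5    0.001 -0.866]] [-0.68 -0.01  4.77]
```

```bash
python3 -m crank '[[[-0.68,-0.02,0,0,0,0,60],[0,0,0.8,0,0,0,60],[0,0,0.8,0,0,0,60],[0,0,0.8,0,0,0,60],[0,0,0.8,0,0,0,60],[0,0,0.8,0,0,0,60],[0,0,0.5,0,0,0,60],[0,0,0.27,0,0,0,60]]]' 60; python3 -m crank '[[[0,0,0,0,0,0,60],[0,0,0,0,0,0,0],[0,0,0,0,0,0,0],[0,0,0,0,0,0,0],[0,0,0,0,0,0,0],[0,0,0,0,0,0,0],[0,0,0,0,0,0,0],[0,0,0,0,0,0,0]]]'; python3 - <<'E'
from h import *
s=sense();M=rot().as_matrix();p=s["eef_pos"];L=(15.5-p[2])/-M[2,2]
ax=M.T@np.array([-M[1,1],M[0,1],0]);print(p,"L",L,"G",p-L*M[:,2],"ax",ax.round(3),s["grip_width"]*85.4)
E
```

```text
time_s: 49.1
eef_pos: [446.4, 148.8, 8.8]
ee_rot: [0.182, 0.687, 0.679, -0.184]
force: [-0.0, 0.4, 0.4]
grip_width: 0.702
grip_force: 0.0
time_s: 49.9
eef_pos: [447.1, 150.5, 9.8]
ee_rot: [0.183, 0.686, 0.68, -0.183]
force: [-0.6, 2.2, 7.2]
grip_width: 0.339
grip_force: 59.1
[447.08573263 150.47311545   9.80319023] L 6.5818096415516045 G [447.10334542 153.76951749  15.5       ] ax [ 0.866  0.    -0.501] 28.970688500615807
```

```bash
python3 -m crank '[[[-0.38,0,-0.65,0,0,0,0],[-0.38,0,-0.65,0,0,0,0],[-0.38,0,-0.65,0,0,0,0],[-0.38,0,-0.65,0,0,0,0],[-0.38,0,-0.65,0,0,0,0],[-0.38,0,-0.65,0,0,0,0],[-0.38,0,-0.65,0,0,0,0],[-0.38,0,-0.65,0,0,0,0]]]' 70;python3 -m crank '[[[-0.4,0,-0.7,0,0,0,0],[-0.4,0,-0.7,0,0,0,0],[0,0,0,0,0.94,0,0],[0,0,0,0,0.94,0,0],[0,0,0,0,0.94,0,0],[0,0,0,0,0.94,0,0],[0,0,0,0,0.94,0,0],[0,0,0,0,0.94,0,0]]]';python3 -m crank '[[[0,0,0,0,0.94,0,0],[0,0,0,0,0.94,0,0],[0,0,0,0,0.94,0,0],[0,0,0,0,0.94,0,0],[0,0,0,0,0.94,0,0],[0,0,0,0,0.94,0,0],[0,0,0,0.65,0,-0.375,0],[0,0,0,0,0,0,0]]]';  python3 - <<'E'
from h import *
plan((592.1,323.9,215),6.6,(.866,0,-.501))
E
```

```text
time_s: 50.7
eef_pos: [446.3, 149.5, 160.4]
ee_rot: [0.183, 0.686, 0.68, -0.184]
force: [0.4, -1.1, -0.6]
grip_width: 0.326
grip_force: 69.0
time_s: 51.5
eef_pos: [446.7, 149.8, 200.7]
ee_rot: [-0.093, 0.704, 0.698, 0.096]
force: [-0.2, -0.5, -1.0]
grip_width: 0.334
grip_force: 69.0
time_s: 52.3
eef_pos: [447.3, 149.2, 199.5]
ee_rot: [-0.371, 0.582, 0.641, 0.337]
force: [-0.9, -0.2, -0.8]
grip_width: 0.337
grip_force: 69.3
joints [-0.4   0.4   1.84  0.87  1.58 -0.81] grip 28.8 axis [-0.    -0.003  1.   ] G now [447.8 143.5 202.7]
tilt fix (tool rotvec units) [ 0.   -0.02  0.  ]
shift units to G [3.72 6.44 5.51] world-up in tool [ 0.867  0.001 -0.498]
```

```bash
python3 -m crank '[[[0.465,0.805,0.69,0,0,0,0],[0.465,0.805,0.69,0,0,0,0],[0.465,0.805,0.69,0,0,0,0],[0.465,0.805,0.69,0,0,0,0],[0.465,0.805,0.69,0,0,0,0],[0.465,0.805,0.69,0,0,0,0],[0.465,0.805,0.69,0,0,0,0],[0.465,0.805,0.69,0,0,0,0]]]'; python3 -m crank '[[[0,0,0,0,0,0,0],[-0.584,0,0.335,0,0,0,0],[-0.584,0,0.335,0,0,0,0],[-0.584,0,0.335,0,0,0,0],[-0.584,0,0.335,0,0,0,0],[-0.584,0,0.335,0,0,0,0],[-0.584,0,0.335,0,0,0,0],[-0.584,0,0.335,0,0,0,0]]]'; python3 - <<'E'
from h import *
plan((592.1,323.9,72),6.6,(.866,0,-.501))
im=np.mean([capture("scene") for _ in range(3)],0).astype(np.uint8); np.save('sc5.npy',im)
h=cv2.cvtColor(im,cv2.COLOR_BGR2HSV)
G=sense()["eef_pos"]-6.6*rot().as_matrix()[:,2]
print(np.round(proj("scene",G+[0,0,-62]),1),np.round(proj("scene",G+[0,0,43]),1))
for v in range(126,186,2): print(v,''.join('B' if (100<h[v,u,0]<132 and h[v,u,1]>70 and h[v,u,2]>35) else '#' if h[v,u,2]<70 else '+' if h[v,u,2]<140 else '.' if h[v,u,2]<190 else ' ' for u in range(240,310)))
E
```

```text
time_s: 53.1
eef_pos: [591.3, 331.6, 212.7]
ee_rot: [-0.37, 0.582, 0.64, 0.338]
force: [-0.1, -0.0, 0.1]
grip_width: 0.336
grip_force: 69.3
time_s: 53.9
eef_pos: [591.0, 330.0, 92.5]
ee_rot: [-0.371, 0.582, 0.64, 0.337]
force: [-0.1, -0.5, 0.2]
grip_width: 0.333
grip_force: 69.4
joints [-0.01  0.83  1.41  1.09  1.33 -0.64] grip 28.5 axis [-0.    -0.004  1.   ] G now [591.5 324.3  95.8]
tilt fix (tool rotvec units) [ 0.   -0.03  0.  ]
shift units to G [-0.84  0.02  0.46] world-up in tool [ 0.867  0.    -0.498]
[270.7 165.8] [271.5 137.3]
126  ...  +############+++++++++++++++++++++++++++++++++++++++++++++++++++
128  .+#+..    +##########++++++++++++++++++++++++++++++++++++++++++++++++
130 #+   ...     .+#########++++++++++++++++++++++++++++++++++++++++++++++
132      .+        .+#########++++++++++++++++++++++++++++++++++++++++++++
134      .++.+ .....+++########+++++++++++++++++++++++++++++++++++++++++++
136        .+++++++++++  .+########+#+#+++++++++++++++++++++++++++++++++++
138                         .+#############++++++++++++++++++++++++++++#++
140                   .       .+
[... 992 characters left out ...]
.....+###+.+++###########
168         .###+..      ...+++++++++.+++...+++++++++++++#..+++++#########
170         .++      ..   ...+     ..+++#+.+++++++++++++++.+++++##########
172         .+++.          ++.    .++++.++++++++++. .++++++++#++##########
174            ..+     .     .+.    ..++...+++++++++++++++++++############
176      ..     ..+.           ++.    .+######+.++++++++++++++++##########
178        ...+   ..+.          +#+++++#######+#++++++++++++++++++########
180         ..     .... +++.    .+++++.+#####+.+++++++++##+++++++++#######
182           ..     ..#+++++.++++++#+.+++++.++++#########+++++++++++#####
184            ..     ..++.+++++++++++++++++++.+##########+++++++++++++###
```

```bash
python3 -m crank '[[[-0.15,0,0.086,0,0,0,0],[-0.15,0,0.086,0,0,0,0],[-0.15,0,0.086,0,0,0,0],[-0.15,0,0.086,0,0,0,0],[-0.15,0,0.086,0,0,0,0],[-0.15,0,0.086,0,0,0,0],[0,0,0,0,0,0,0],[0,0,0,0,0,0,0]]]'; python3 -m crank '[[[-0.035,0,0.02,0,0,0,0],[-0.035,0,0.02,0,0,0,0],[0,0,0,0,0,0,0],[0,0,0,0,0,0,0],[0,0,0,0,0,0,0],[0,0,0,0,0,0,0],[0,0,0,0,0,0,0],[0,0,0,0,0,0,0]]]'; python3 - <<'E'
from h import *
plan((592.1,323.9,72),6.6,(.866,0,-.501))
E
```

```text
time_s: 54.85
eef_pos: [591.5, 329.9, 67.9]
ee_rot: [-0.37, 0.582, 0.64, 0.338]
force: [4.8, 0.9, -3.8]
grip_width: 0.338
grip_force: 69.4
time_s: 55.65
eef_pos: [591.5, 330.1, 66.6]
ee_rot: [-0.37, 0.582, 0.64, 0.338]
force: [5.3, 0.1, 2.8]
grip_width: 0.331
grip_force: 69.5
joints [-0.01  0.87  1.41  1.1   1.31 -0.68] grip 28.3 axis [-0.001 -0.004  1.   ] G now [592.1 324.4  69.9]
tilt fix (tool rotvec units) [ 0.01 -0.03  0.01]
shift units to G [ 0.06 -0.   -0.06] world-up in tool [ 0.867  0.002 -0.497]
```

```bash
python3 -m crank '[[[0,0.06,0,0,0,0,0],[0,0,0,0,0,0,0],[0,0,0,0,0,0,0],[0,0,0,0,0,0,0],[0,0,0,0,0,0,0],[0,0,0,0,0,0,0],[0,0,0,0,0,0,0],[0,0,0,0,0,0,0]]]'; python3 -m crank '[[[0,0.04,0,0,0,0,0],[0,0,0,0,0,0,0],[-0.035,0,0.02,0,0,0,0],[0,0,0,0,0,0,0],[0,0,0,0,0,0,0],[0,0,0,0,0,0,0],[0,0,0,0,0,0,0],[0,0,0,0,0,0,0]]]'
```

```text
time_s: 56.45
eef_pos: [592.4, 330.2, 66.1]
ee_rot: [-0.371, 0.582, 0.64, 0.337]
force: [0.2, -0.1, 0.1]
grip_width: 0.334
grip_force: 69.5
time_s: 57.25
eef_pos: [593.5, 330.3, 65.2]
ee_rot: [-0.371, 0.582, 0.64, 0.337]
force: [1.1, 0.1, -1.1]
grip_width: 0.333
grip_force: 69.5
```

```bash
python3 -m crank '[[[-0.035,0,0.02,0,0,0,0],[0,0,0,0,0,0,0],[-0.035,0,0.02,0,0,0,0],[0,0,0,0,0,0,0],[0,0,0,0,0,0,0],[0,0,0,0,0,0,0],[0,0,0,0,0,0,0],[0,0,0,0,0,0,0]]]'; python3 -m crank '[[[-0.035,0,0.02,0,0,0,0],[0,0,0,0,0,0,0],[0,0,0,0,0,0,0],[0,0,0,0,0,0,0],[0,0,0,0,0,0,0],[0,0,0,0,0,0,0],[0,0,0,0,0,0,0],[0,0,0,0,0,0,0]]]'
```

```text
time_s: 58.05
eef_pos: [593.6, 330.4, 63.5]
ee_rot: [-0.371, 0.582, 0.64, 0.338]
force: [-0.9, 0.2, 4.4]
grip_width: 0.342
grip_force: 69.7
time_s: 58.85
eef_pos: [593.8, 330.5, 63.4]
ee_rot: [-0.371, 0.581, 0.64, 0.338]
force: [-1.1, -1.4, 10.4]
grip_width: 0.335
grip_force: 70.1
```

```bash
python3 -m crank '[[[0.03,0,-0.017,0,0,0,0],[0,0,0,0,0,0,0],[0,0,0,0,0,0,0],[0,0,0,0,0,0,0],[0,0,0,0,0,0,0],[0,0,0,0,0,0,0],[0,0,0,0,0,0,0],[0,0,0,0,0,0,0]]]' 20; python3 -m crank '[[[0,0,0,0,0,0,30],[0,0,0,0,0,0,32],[0,0,0,0,0,0,34],[0,0,0,0,0,0,36],[0,0,0,0,0,0,38],[0,0,0,0,0,0,40],[0,0,0,0,0,0,45],[0,0,0,0,0,0,50]]]' 20; python3 -m crank '[[[0,0,0,0,0,0,60],[0,0,0,0,0,0,60],[0,0,0,0,0,0,60],[0,0,0,0,0,0,60],[0,0,0,0,0,0,60],[0,0,0,0,0,0,60],[0,0,0,0,0,0,60],[0,0,0,0,0,0,60]]]'; cat > v.py <<'E'
from h import *
def show(f,n="scene",r=(126,186),c=(240,310)):
    im=np.mean([capture(n) for _ in range(3)],0).astype(np.uint8); np.save(f,im); h=cv2.cvtColor(im,cv2.COLOR_BGR2HSV)
    for v in range(*r,2): print(v,''.join('B' if (100<h[v,u,0]<132 and h[v,u,1]>70 and h[v,u,2]>35) else '#' if h[v,u,2]<70 else '+' if h[v,u,2]<140 else '.' if h[v,u,2]<190 else ' ' for u in range(*c)))
E
python3 - <<'E'
from v import *
show('sc6.npy'); print([np.round(proj("scene",(594,324,z)),1) for z in(6,30,94,102)])
E
```

```text
time_s: 59.65
eef_pos: [593.7, 330.4, 63.4]
ee_rot: [-0.371, 0.582, 0.64, 0.338]
force: [-0.3, 0.2, 6.8]
grip_width: 0.334
grip_force: 69.6
time_s: 60.45
eef_pos: [593.5, 330.3, 63.0]
ee_rot: [-0.371, 0.582, 0.64, 0.337]
force: [0.7, -1.0, 0.6]
grip_width: 0.586
grip_force: 0.0
time_s: 61.25
eef_pos: [593.5, 330.3, 63.0]
ee_rot: [-0.371, 0.582, 0.64, 0.337]
force: [0.0, -0.1, -0.5]
grip_width: 0.703
grip_force: 0.0
126   .+##########++++++++++++++++++++++++++++++++++++++++++++++++++++++++
128  .+#++##########++++++++++++++++++++++++++++++++++++++++++++++++++++++
130 #+    .++##########+++++++++++++++++++++++++++++++++++++++++++++++++++
132      .+   +##########+++++++++++++++++++++++++++++++++++++++++++++++++
134      .++.+ .+##########+++++++++++++++++++++++++++++++++++++++++++++++
136        .+++++++###########++++++++++++++++++++++++++++++++++++++++++++
138                 .+#########+++++++++++++++++++++++++++++++++++++++++++
140                    .+########+++++++++++++++++++++++++++++++++++++++++
142                      .+########+++++++++++++++++++++++++++++++++++++++
144   
[... 961 characters left out ...]
###++++
170         .++      ..   .. +.BB+++++++#+.++++++++. .####################
172         .+++.          +++...+++++++++++++++++.  +++++################
174            ..+     .     .+.++++++++...+++++++++++++++++++############
176      ..     ..+.           ++. +++.+######+.++++++++++++++++#+########
178        ...+   ..+.          +#+.+.+#######++++++++++++++++++++########
180         ..     .... +++.     +++++.+#####+.+++++++++##+++++++++#######
182           ..     ..+++++...+++++#+.+++++.++++#########+++++++++++#####
184            ..     ..++.+++++++++++++++++.+.+##########+++++++++++++###
[array([271.3, 172.7]), array([271.5, 166.7]), array([272. , 149.8]), array([272. , 147.6])]
```

```bash
python3 -m crank '[[[0,0,-0.2,0,0,0,60],[0,0,-0.3,0,0,0,60],[0,0,-0.5,0,0,0,60],[0,0,-0.6,0,0,0,60],[0,0,0,0,0,0,60],[0,0,0,0,0,0,60],[0,0,0,0,0,0,60],[0,0,0,0,0,0,60]]]'; python3 - <<'E'
from v import *
show('sc7.npy')
E
```

```text
time_s: 62.2
eef_pos: [596.5, 296.1, 82.6]
ee_rot: [-0.371, 0.582, 0.64, 0.337]
force: [1.6, 0.1, 0.4]
grip_width: 0.701
grip_force: 0.0
126  ...  +#############++++++++++++++++++++++++++++++++++++++++++++++++++
128  .+#+..    .+#########++++++++++++++++++++++++++++++++++++++++++++++++
130 #+   ...      +##########+++++++++++++++++++++++++++++++++++++++++++++
132      .+        .+#########++++++++++++++++++++++++++++++++++++++++++++
134      .++++ .....+++##########+++++++++++++++++++++++++++++++++++++++++
136        .+++++++++++ .+#########+++++++++++++++++++++++++++++++++++++++
138                        .+########+++++++++++++++++++++++++++++++++++++
140                           .########+++++++++++++++++++++++++++++++++++
142                            .+########+++++++++++++++++++++++++++++++++
144                            ..#BB############++++++++++++++++++++++++++
146 ###+++++++++++++++++++++###++BBBBBB#############++++++++++++++++++++++
148                             .BBBBB+.++#############+++++++++++++++++++
150                             .BBBBB+ +++++##########++++++++
[... 586 characters left out ...]
##+++###################+
168         .###+..      ...+++....###########+..++++.  .#+###############
170         .++      ..   .. ++BB+.+++++#+.++++++++.     ..++++###########
172         .+++.          +++.....++++++++..++++++       .+##++##+#######
174            ..+     .     .+.+.++++++.  .++.            +++########+###
176      ..     ..+.           +.       ######+.    .+++++++++++##########
178        ...+   ..+           .+.    +######+#++++++++++++++++++########
180         ..     ....           .+.   #####+.+++++++++##+++++++++#######
182           ..     ..+           .#+.+++++.++++#########+++++++++++#####
184            ..     ..++.+++.    .++++++++++.+##########+++++++++++++###
```

```bash
python3 -m crank '[[[0,0,-0.9,0,0,0,60],[0,0,-1,0,0,0,60],[0,0,-1,0,0,0,60],[0.5,0,-0.6,0,0,0,60],[0.8,0,-0.4,0,0,0,60],[0,-1,0,0,0,0,60],[0,-1,0,0,0,0,60],[0,-1,0,0,0,0,60]]]'; python3 -m crank '[[[0,-1,0,0,0,0,60],[0,-1,0,0,0,0,60],[0,-1,0,0,0,0,60],[0,-1,0,0,0,0,60],[0,0,0,0,-0.94,0,60],[0,0,0,0,-0.94,0,60],[0,0,0,0,-0.94,0,60],[0,0,0,0,-0.94,0,60]]]'; python3 -m crank '[[[0,0,0,0,-0.94,0,60],[0,0,0,0,-0.94,0,60],[0,0,0,0,-0.94,0,60],[0,0,0,0,-0.94,0,60],[0,0,0,0,-0.94,0,60],[0,0,0,0,-0.94,0,60],[0,0,0,0,-0.94,0,60],[0,0,0,0,-0.94,0,60]]]'; python3 -m crank '[[[0,0,0,0.375,0,0.65,60],[0,0,0,0.375,0,0.65,60],[0,0,0,0,0,0,60],[0,0,0,0,0,0,60],[0,0,0,0,0,0,60],[0,0,0,0,0,0,60],[0,0,0,0,0,0,60],[0,0,0,0,0,0,60]]]'; python3 - <<'E'
from b import *
s=sense();M=rot().as_matrix();print(s["joints"].round(2),M.round(3),(M.T@(np.array([408.6,329.4,9.8])-s["eef_pos"])/25).round(2))
bottle("scene",17.5,(340,250),(470,420)); bottle("top",17.5,(340,250),(470,420)); bottle("scene",99,(550,280),(640,360))
E
```

```text
time_s: 63.15
eef_pos: [527.5, 221.2, 160.2]
ee_rot: [-0.371, 0.582, 0.641, 0.337]
force: [0.7, 0.7, 1.0]
grip_width: 0.702
grip_force: 0.0
time_s: 63.95
eef_pos: [429.3, 211.4, 160.7]
ee_rot: [-0.189, 0.65, 0.715, 0.174]
force: [0.5, 0.1, -0.4]
grip_width: 0.706
grip_force: 0.0
time_s: 64.75
eef_pos: [429.0, 212.1, 160.7]
ee_rot: [0.195, 0.649, 0.714, -0.174]
force: [-0.2, -0.4, -0.9]
grip_width: 0.702
grip_force: 0.0
time_s: 65.55
eef_pos: [429.0, 211.1, 159.6]
ee_rot: [0.173, 0.721, 0.643, -0.193]
force: [0.4, -0.1, -1.4]
grip_width: 0.703
grip_force: 0.0
[ 0.44  0.49  1.54 -0.45  1.43  0.69] [[ 0.099  0.994 -0.056]
 [ 0.86  -0.114 -0.498]
 [-0.501  0.001 -0.865]] [ 6.99 -1.35  2.87]
scene [213.3 179.8] [211 178   6   5  15] [410. 369.  18.]
scene [215.7 184.4] [213 183   7   5  16] [407. 345.  18.]
scene [220.5 192.2] [218 191   6   4   6] [404. 304.  18.]
scene [271.1 148. ] [269 144   5   9  39] [593. 328.  99.]
```

```bash
python3 -m crank '[[[0.874,-0.169,-0.2,0,0,0,60],[0.874,-0.169,-0.2,0,0,0,60],[0.874,-0.169,-0.2,0,0,0,60],[0.874,-0.169,-0.2,0,0,0,60],[0.874,-0.169,-0.2,0,0,0,60],[0.874,-0.169,-0.2,0,0,0,60],[0.874,-0.169,-0.2,0,0,0,60],[0.874,-0.169,-0.2,0,0,0,60]]]' 60; python3 -m crank '[[[0,0,0.8,0,0,0,60],[0,0,0.8,0,0,0,60],[0,0,0.8,0,0,0,60],[0,0,0.8,0,0,0,60],[0,0,0.7,0,0,0,60],[0,0,0.4,0,0,0,60],[0,0,0.17,0,0,0,60],[0,0,0,0,0,0,60]]]'; python3 -m crank '[[[0,0,0,0,0,0,0],[0,0,0,0,0,0,0],[0,0,0,0,0,0,0],[0,0,0,0,0,0,0],[0,0,0,0,0,0,0],[0,0,0,0,0,0,0],[0,0,0,0,0,0,0],[0,0,0,0,0,0,0]]]'; python3 - <<'E'
from h import *
s=sense();M=rot().as_matrix();p=s["eef_pos"];L=(15.5-p[2])/-M[2,2]
ax=M.T@np.array([-M[1,1],M[0,1],0]);print(p,"L",L,"G",p-L*M[:,2],"ax",ax.round(3),s["grip_width"]*85.4)
E
```

```text
time_s: 66.95
eef_pos: [414.9, 386.0, 106.1]
ee_rot: [0.173, 0.721, 0.643, -0.193]
force: [1.0, -0.5, -1.0]
grip_width: 0.707
grip_force: 0.0
time_s: 67.75
eef_pos: [408.9, 329.5, 9.8]
ee_rot: [0.173, 0.721, 0.643, -0.193]
force: [0.1, 0.1, -0.7]
grip_width: 0.701
grip_force: 0.0
time_s: 68.55
eef_pos: [409.2, 330.1, 10.6]
ee_rot: [0.173, 0.721, 0.643, -0.192]
force: [-0.9, 2.2, 5.6]
grip_width: 0.336
grip_force: 59.2
[409.2298321  330.10052047  10.62700156] L 5.626640677021821 G [409.53833727 332.89655267  15.5       ] ax [ 0.866  0.    -0.5  ] 28.70179930628341
```

```bash
python3 -m crank '[[[-0.46,0,-0.79,0,0,0,0],[-0.46,0,-0.79,0,0,0,0],[-0.46,0,-0.79,0,0,0,0],[-0.46,0,-0.79,0,0,0,0],[-0.46,0,-0.79,0,0,0,0],[-0.46,0,-0.79,0,0,0,0],[-0.46,0,-0.79,0,0,0,0],[-0.46,0,-0.79,0,0,0,0]]]' 70;python3 -m crank '[[[0,0,0,0,0,0,0],[0,0,0,0,0.94,0,0],[0,0,0,0,0.94,0,0],[0,0,0,0,0.94,0,0],[0,0,0,0,0.94,0,0],[0,0,0,0,0.94,0,0],[0,0,0,0,0.94,0,0],[0,0,0,0,0.94,0,0]]]';python3 -m crank '[[[0,0,0,0,0.94,0,0],[0,0,0,0,0.94,0,0],[0,0,0,0,0.94,0,0],[0,0,0,0,0.94,0,0],[0,0,0,0,0.94,0,0],[0,0,0,0.65,0,-0.375,0],[0,0,0,0.65,0,-0.375,0],[0,0,0,0,0,0,0]]]';  python3 - <<'E'
from h import *
plan((591.4,288.5,195),5.6,(.866,0,-.5))
E
```

```text
time_s: 69.35
eef_pos: [408.4, 329.0, 193.5]
ee_rot: [0.173, 0.721, 0.643, -0.193]
force: [0.2, -0.1, -1.6]
grip_width: 0.334
grip_force: 69.0
time_s: 70.15
eef_pos: [408.4, 328.8, 192.2]
ee_rot: [-0.131, 0.732, 0.652, 0.148]
force: [-0.3, 0.9, -0.9]
grip_width: 0.333
grip_force: 69.1
time_s: 70.95
eef_pos: [409.6, 328.7, 191.6]
ee_rot: [-0.37, 0.582, 0.64, 0.337]
force: [-1.1, 0.2, -0.3]
grip_width: 0.335
grip_force: 69.3
joints [-0.02  0.36  1.93  1.1   1.31 -0.69] grip 28.6 axis [ 0.    -0.002  1.   ] G now [410.1 323.8 194.4]
tilt fix (tool rotvec units) [ 0.   -0.01  0.  ]
shift units to G [-1.02  7.09 -1.83] world-up in tool [ 0.867  0.    -0.498]
```

```bash
python3 -m crank '[[[-0.127,0.886,-0.229,0,0,0,0],[-0.127,0.886,-0.229,0,0,0,0],[-0.127,0.886,-0.229,0,0,0,0],[-0.127,0.886,-0.229,0,0,0,0],[-0.127,0.886,-0.229,0,0,0,0],[-0.127,0.886,-0.229,0,0,0,0],[-0.127,0.886,-0.229,0,0,0,0],[-0.127,0.886,-0.229,0,0,0,0]]]'; python3 - <<'E'
from h import *
plan((591.4,288.5,76),5.6,(.866,0,-.5))
im=capture("scene");h=cv2.cvtColor(im,cv2.COLOR_BGR2HSV); m=cv2.inRange(h,(100,70,35),(130,255,255))
k,l,st,c=cv2.connectedComponentsWithStats(m)
for i in range(1,k):
    if st[i,4]>4 and 240<c[i][0]<300 and c[i][1]<200: print(c[i].round(1),st[i])
G=sense()["eef_pos"]-5.6*rot().as_matrix()[:,2]
print([np.round(proj("scene",G+[0,0,z-62]),1) for z in(0,26,99)])
E
```

```text
time_s: 71.75
eef_pos: [590.3, 294.0, 193.0]
ee_rot: [-0.371, 0.583, 0.639, 0.338]
force: [-0.1, -0.4, -0.8]
grip_width: 0.335
grip_force: 69.4
joints [-0.07  0.67  1.4   1.04  1.46 -0.51] grip 28.6 axis [ 0.001 -0.003  1.   ] G now [590.8 289.2 195.8]
tilt fix (tool rotvec units) [-0.   -0.02 -0.  ]
shift units to G [-4.17  0.02  2.36] world-up in tool [ 0.868 -0.    -0.497]
[277.8 142.1] [274 141   8   3  11]
[270.9 148.2] [269 144   5   9  36]
[269.1 159.7] [267 158   5   4  14]
[269.  170.6] [267 170   5   2   5]
[array([278.5, 144.3]), array([278.8, 136.7]), array([279.7, 113.9])]
```

```bash
python3 -m crank '[[[-0.52,0.02,0.297,0,0,0,0],[-0.52,0.02,0.297,0,0,0,0],[-0.52,0,0.297,0,0,0,0],[-0.52,0,0.297,0,0,0,0],[-0.52,0,0.297,0,0,0,0],[-0.52,0,0.297,0,0,0,0],[-0.52,0,0.297,0,0,0,0],[-0.52,0,0.297,0,0,0,0]]]'; python3 -m crank '[[[0,0,0,0,0,0,0],[-0.06,0,0.035,0,0,0,0],[-0.06,0,0.035,0,0,0,0],[-0.06,0,0.035,0,0,0,0],[0,0,0,0,0,0,0],[0,0,0,0,0,0,0],[0,0,0,0,0,0,0],[0,0,0,0,0,0,0]]]'; python3 - <<'E'
from h import *
plan((591.7,288.5,68),5.6,(.866,0,-.5))
E
```

```text
time_s: 72.6
eef_pos: [591.1, 293.6, 72.6]
ee_rot: [-0.37, 0.582, 0.641, 0.338]
force: [-0.3, 0.2, 0.1]
grip_width: 0.337
grip_force: 69.4
time_s: 73.4
eef_pos: [591.2, 293.7, 68.8]
ee_rot: [-0.37, 0.582, 0.641, 0.338]
force: [0.5, -0.8, -1.3]
grip_width: 0.339
grip_force: 69.4
joints [-0.07  0.86  1.43  1.07  1.35 -0.71] grip 28.9 axis [-0.001 -0.003  1.   ] G now [591.6 288.8  71.6]
tilt fix (tool rotvec units) [ 0.01 -0.02  0.01]
shift units to G [-0.13  0.    0.06] world-up in tool [ 0.867  0.002 -0.498]
```

```bash
python3 -m crank '[[[-0.035,0,0.02,0,0,0,0],[-0.035,0,0.02,0,0,0,0],[0,0,0,0,0,0,0],[0,0,0,0,0,0,0],[0,0,0,0,0,0,0],[0,0,0,0,0,0,0],[0,0,0,0,0,0,0],[0,0,0,0,0,0,0]]]';python3 -m crank '[[[-0.035,0,0.02,0,0,0,0],[-0.025,0,0.015,0,0,0,0],[0,0,0,0,0,0,0],[0,0,0,0,0,0,0],[0,0,0,0,0,0,0],[0,0,0,0,0,0,0],[0,0,0,0,0,0,0],[0,0,0,0,0,0,0]]]'
```

```text
time_s: 74.2
eef_pos: [591.1, 293.7, 66.6]
ee_rot: [-0.37, 0.582, 0.641, 0.338]
force: [0.6, 0.5, -0.3]
grip_width: 0.335
grip_force: 69.4
time_s: 75.0
eef_pos: [591.3, 293.9, 66.0]
ee_rot: [-0.371, 0.581, 0.64, 0.338]
force: [-1.6, -1.3, 5.3]
grip_width: 0.332
grip_force: 69.9
```

```bash
python3 -m crank '[[[0,0,0,0,0,0,30],[0,0,0,0,0,0,32],[0,0,0,0,0,0,34],[0,0,0,0,0,0,36],[0,0,0,0,0,0,38],[0,0,0,0,0,0,40],[0,0,0,0,0,0,45],[0,0,0,0,0,0,50]]]' 20; python3 -m crank '[[[0,0,0,0,0,0,60],[0,0,0,0,0,0,60],[0,0,0,0,0,0,60],[0,0,0,0,0,0,60],[0,0,0,0,0,0,60],[0,0,0,0,0,0,60],[0,0,0,0,0,0,60],[0,0,0,0,0,0,60]]]';python3 -m crank '[[[0,0,-0.2,0,0,0,60],[0,0,-0.3,0,0,0,60],[0,0,-0.5,0,0,0,60],[0,0,-0.6,0,0,0,60],[0,0,-0.6,0,0,0,60],[0,0,0,0,0,0,60],[0,0,0,0,0,0,60],[0,0,0,0,0,0,60]]]'; python3 -m crank '[[[0,0,-1,0,0,0,60],[0,0,-1,0,0,0,60],[0.3,0,-0.8,0,0,0,60],[0.5,0,-0.6,0,0,0,60],[0.8,0,-0.4,0,0,0,60],[0,0,0,0,0,0,60],[0,0,0,0,0,0,60],[0,0,0,0,0,0,60]]]'; python3 - <<'E'
from b import *
s=sense();print(s["joints"].round(2))
bottle("scene",99,(550,220),(640,360)); bottle("top",105,(550,220),(640,360))
E
```

```text
time_s: 75.8
eef_pos: [591.2, 293.7, 64.9]
ee_rot: [-0.37, 0.582, 0.641, 0.338]
force: [-0.0, 0.3, 1.2]
grip_width: 0.591
grip_force: 0.0
time_s: 76.6
eef_pos: [591.1, 293.7, 64.9]
ee_rot: [-0.37, 0.582, 0.641, 0.338]
force: [0.9, 0.8, 0.4]
grip_width: 0.7
grip_force: 0.0
time_s: 77.4
eef_pos: [595.4, 246.4, 92.0]
ee_rot: [-0.371, 0.582, 0.641, 0.337]
force: [0.0, -1.5, 0.4]
grip_width: 0.701
grip_force: 0.0
time_s: 78.2
eef_pos: [600.9, 184.5, 173.3]
ee_rot: [-0.371, 0.582, 0.64, 0.337]
force: [0.5, -0.4, 0.3]
grip_width: 0.703
grip_force: 0.0
[-0.25  0.71  1.38  0.96  1.57 -0.62]
scene [271.1 147.9] [269 144   5   9  38] [593. 328.  99.]
scene [276.7 154.1] [274 150   6   9  38] [590. 291.  99.]
scene [268.7 159.4] [267 158   4   4   9] [555. 279.  99.]
scene [276.9 165.9] [274 165   7   3  16] [559. 239.  99.]
top [204.6 148.7] [202 146   6   7  31] [598. 325. 105.]
top [217.2 149.4] [215 147   5   6  27] [595. 289. 105.]
```

```bash
python3 -m crank '[[[0,0,0,0,-0.935,0,60],[0,0,0,0,-0.935,0,60],[0,0,0,0,-0.935,0,60],[0,0,0,0,-0.935,0,60],[0,0,0,0,-0.935,0,60],[0,0,0,0,-0.935,0,60],[0,0,0,0,-0.935,0,60],[0,0,0,0,-0.935,0,60]]]'; python3 -m crank '[[[0,0,0,0,0,-0.92,30],[0,0,0,0,0,-0.92,30],[0,0,0,0,0,-0.92,30],[0,0,0,0,0,-0.92,30],[0,0,0,0,0,-0.92,30],[0,0,0,0,0,-0.92,30],[0,0,0,0,0,-0.92,30],[0,0,0,0,0,-0.92,30]]]'; python3 -m crank '[[[0,0,0,0,0,-0.92,30],[0,0,0,0,0,-0.92,30],[0,0,0,0,0,-0.92,30],[0,0,0,0,0,0,30],[0,0,0,0,0,0,30],[0,0,0,0,0,0,30],[0,0,0,0,0,0,30],[0,0,0,0,0,0,30]]]'; python3 - <<'E'
from b import *
s=sense();M=rot().as_matrix();print(s["joints"].round(2),s["eef_pos"].round(1),M.round(3))
print((M.T@(np.array([541,188,150])-s["eef_pos"])/25).round(2), "yaw y",np.degrees(np.arctan2(M[1,1],M[0,1])))
im=np.load('scene1.npy'); g=im.max(2)
print(g[168:188:1,268:292])
E
```

```text
time_s: 79.4
eef_pos: [601.7, 183.9, 175.1]
ee_rot: [0.001, 0.673, 0.74, 0.001]
force: [0.3, 0.5, -0.0]
grip_width: 0.704
grip_force: 0.0
time_s: 80.2
eef_pos: [601.4, 184.0, 174.2]
ee_rot: [-0.0, 0.22, 0.976, 0.003]
force: [-0.1, 0.0, -0.5]
grip_width: 0.35
grip_force: 0.0
time_s: 81.0
eef_pos: [601.5, 184.0, 174.2]
ee_rot: [0.0, 0.032, 0.999, 0.003]
force: [0.3, 0.1, 1.3]
grip_width: 0.353
grip_force: 0.0
[ 0.11  0.59  1.24  0.01  1.32 -1.4 ] [601.5 184.  174.2] [[-0.998  0.063  0.001]
 [ 0.063  0.998  0.006]
 [-0.001  0.006 -1.   ]]
[2.42 0.   0.97] yaw y 86.35969727449869
[[ 27  27  21  22  30  32  32  33  30   8  12 123 214 200 195 195 195 193
  195 194 194 195 201 207]
 [ 26  27  20  23  33  36  35  34  28  15  24 125 211 197 195 194 194 194
  194 194 195 194 196 199]
 [ 30  26  20  24  32  31  29  28  21   9  20 121 209 197 194 194 194 194
  195 194 194 193 195 195]
 [ 41  25  21  23  26  22  16   8   3   6  65 149 207 196 194 194 194 195
  194 195 195 194 194 195]
 [ 28  24  19  21  17   1  47 105 126 159 122 167 211 198 196 195 196 195
  195 195 195 195 195 194]
 [ 22  24  1
[... 803 characters left out ...]
18  14   0 110 217 229 219 162  72  73 147 224 219 220 224 204 130
  121 153 126 102  82  70]
 [  1  12  33  50  93 163 240 221 178  91  96 158 230 218 216 213 166  83
   78  85  58  36  40  36]
 [ 87 148 172 209 143 118 187 226 161 120 103 170 224 216 218 201 108  43
   38  39  34  34  36  36]
 [220 221 219 225 201 141 134 171 133 125 118 193 223 218 222 206 102  29
   33  33  35  38  37  37]
 [224 221 217 217 219 201 146 127 146 121 115 194 221 219 225 210 107  26
   33  33  33  35  38  36]
 [187 218 215 215 216 220 199 132 140 117 134 222 220 222 230 215 110  25
   31  45  71  74  57  36]
 [198 187 216 214 214 220 201 128 136 118 149 237 232 218 176 147  73  70
   73  79  83  85  74  39]]
```

```bash
python3 - <<'E'
from h import *
print(onz("scene",278.2,177.8,100.7))
im=capture("scene"); g=im.max(2); m=(g<40).astype(np.uint8); k,l,st,c=cv2.connectedComponentsWithStats(m,connectivity=4)
for i in range(1,k):
    if 10<st[i,4]<60 and 255<c[i][0]<300 and 160<c[i][1]<190: print(c[i],st[i],onz("scene",*c[i],100.7))
E
```

```text
[531.32769395 187.92520953 100.7       ]
[279.27586207 179.34482759] [277 177   6   6  29] [530.22000918 180.58559603 100.7       ]
```

```bash
python3 -m crank '[[[0.9,-0.14,0,0,0,0,36],[0.9,-0.14,0,0,0,0,36],[0.8,0,0.4,0,0,0,36],[0,0,0.8,0,0,0,36],[0,0,0.8,0,0,0,36],[0,0,0.8,0,0,0,36],[0,0,0.5,0,0,0,36],[0,0,0.3,0,0,0,36]]]'; python3 -m crank '[[[0,0.2,0,0,0,0,36],[0,0.3,0,0,0,0,36],[0,0.4,0,0,0,0,36],[0,0.4,0,0,0,0,36],[0,0.4,0,0,0,0,36],[0,0.4,0,0,0,0,36],[0,0.2,0,0,0,0,36],[0,0,0,0,0,0,36]]]'; python3 - <<'E'
from b import *
print(sense()["eef_pos"],sense()["force"]); bottle("scene",99,(550,220),(640,360))
im=capture("scene"); g=im.max(2)
u,v=proj("scene",(590,250,56)); print(u,v)
E
```

```text
time_s: 81.85
eef_pos: [536.0, 181.5, 83.3]
ee_rot: [-0.0, 0.031, 1.0, 0.003]
force: [0.0, -0.3, -0.3]
grip_width: 0.423
grip_force: 0.0
time_s: 82.65
eef_pos: [539.7, 239.8, 84.4]
ee_rot: [0.0, 0.031, 1.0, 0.003]
force: [-0.7, -0.4, 1.2]
grip_width: 0.424
grip_force: 0.0
[539.65707154 239.81167839  84.41873869] [-0.65809745 -0.36479323  1.24285574]
283.305894670766 172.68297576359777
```

```bash
python3 -m crank '[[[0,0.2,0,0,0,0,36],[0,0.2,0,0,0,0,36],[0,0.2,0,0,0,0,36],[0,0.2,0,0,0,0,36],[0,0,0,0,0,0,36],[0,0,0,0,0,0,36],[0,0,0,0,0,0,36],[0,0,0,0,0,0,36]]]'; python3 -m crank '[[[0,0.08,0,0,0,0,36],[0,0.08,0,0,0,0,36],[0,0.08,0,0,0,0,36],[0,0.08,0,0,0,0,36],[0,0,0,0,0,0,36],[0,0,0,0,0,0,36],[0,0,0,0,0,0,36],[0,0,0,0,0,0,36]]]'
```

```text
time_s: 83.7
eef_pos: [541.1, 258.8, 84.6]
ee_rot: [0.0, 0.031, 1.0, 0.003]
force: [-0.1, -0.2, -0.3]
grip_width: 0.418
grip_force: 0.0
time_s: 84.5
eef_pos: [541.5, 267.0, 84.6]
ee_rot: [0.0, 0.031, 1.0, 0.003]
force: [-0.0, 0.2, 0.5]
grip_width: 0.421
grip_force: 0.0
```

```bash
python3 -m crank '[[[0,0.08,0,0,0,0,36],[0,0.08,0,0,0,0,36],[0,0,0,0,0,0,36],[0,0,0,0,0,0,36],[0,0,0,0,0,0,36],[0,0,0,0,0,0,36],[0,0,0,0,0,0,36],[0,0,0,0,0,0,36]]]';python3 - <<'E'
from v import *
show('sc8.npy',r=(136,200),c=(245,320)); print([np.round(proj("scene",(590-.072*(282-y),y,z)),1) for y in(276,240,200,170) for z in(30,56)])
E
```

```text
time_s: 85.3
eef_pos: [541.8, 270.9, 84.7]
ee_rot: [0.0, 0.031, 1.0, 0.003]
force: [-0.3, -0.6, -0.1]
grip_width: 0.424
grip_force: 0.1
136   .+++++######################+ +++.. .++++++++++++++++++.. ...........    
138 .       .######################+++++. . ..++++++++.... ........    .+++++++
140 ......  .######################. ++. ....  .++.. .....     .+++++++++++++++
142   .. .  .+#####################++++  ....... .     .+++++++++++++++.. ..  .
144          .####################++++++.       .+++++++++++++++.. ...+...++++.
146 +++++++++++####################+++++  .####..+++++++..   .+++.++++##++++++#
148            .+#######################+ .####++..+++...++..##+++#++#+#++++++#
150            .+#######################+ .######++..+#++##+  +####+++.++++++++
152   .          ++####################+  .########++... +#+..++++++++..+++++++
154 +    .+++++++++########+.#########+.  .##########+.. .++. +. +#++++..++++##
156              .#########++#########+  .+############+. .+++++###+..+..+#+#+ 
158              .###################++.  .++############+...++.###+. .. .  ++.
160 
[... 1080 characters left out ...]
++++++++++++++++++++++++##+++++####
188 +++++++++++++++###########+.++++#+.++++++++++++++++++++++++++++++###+++####
190 +++++++++++++++++###++.+++++++++++++++++++++++++#+.++++++++++++++####+#####
192 ++++++++++++++++.+##+++++++++++++++#+.++++++++++++#++++++++++++++##++######
194 +++++++++++++++++#++++++++++++++++++++++++++++++++++++++++++++++++##+ .####
196 +++++++++++++++++.++++++++++++++++++++++.++++++++++++#+.++++++++. .###. .##
198 ++++++++++++++++++++++++++++++++++++++++#+.++++++++++++#+++++++.   .###.  .
[array([278.3, 175.1]), array([278.6, 168.3]), array([283.9, 181.6]), array([284.3, 174.7]), array([290.4, 189.2]), array([290.9, 182.3]), array([295.4, 195.1]), array([296. , 188.2])]
```

```bash
python3 -m crank '[[[0,0.08,0,0,0,0,36],[0,0,0,0,0,0,36],[0,0,0,0,0,0,36],[0,0.08,0,0,0,0,36],[0,0,0,0,0,0,36],[0,0,0,0,0,0,36],[0,0,0,0,0,0,36],[0,0,0,0,0,0,36]]]'; python3 -m crank '[[[0,0.08,0,0,0,0,36],[0,0,0,0,0,0,36],[0,0,0,0,0,0,36],[0,0,0,0,0,0,36],[0,0,0,0,0,0,36],[0,0,0,0,0,0,36],[0,0,0,0,0,0,36],[0,0,0,0,0,0,36]]]'; python3 -m crank '[[[0,0.08,0,0,0,0,36],[0,0,0,0,0,0,36],[0,0,0,0,0,0,36],[0,0,0,0,0,0,36],[0,0,0,0,0,0,36],[0,0,0,0,0,0,36],[0,0,0,0,0,0,36],[0,0,0,0,0,0,36]]]'
```

```text
time_s: 86.25
eef_pos: [542.1, 273.5, 84.7]
ee_rot: [0.0, 0.031, 1.0, 0.002]
force: [-1.3, -11.3, 2.1]
grip_width: 0.422
grip_force: 5.2
time_s: 87.05
eef_pos: [542.3, 274.5, 84.7]
ee_rot: [-0.0, 0.031, 1.0, 0.001]
force: [-1.0, -16.8, 4.1]
grip_width: 0.421
grip_force: 8.0
time_s: 87.85
eef_pos: [542.5, 275.4, 84.7]
ee_rot: [-0.0, 0.031, 1.0, -0.0]
force: [-2.0, -21.1, 5.3]
grip_width: 0.424
grip_force: 10.9
```

```bash
python3 -m crank '[[[0,-0.1,0,0,0,0,36],[0,-0.1,0,0,0,0,36],[0,-0.1,0,0,0,0,36],[0,0,0,0,0,0,36],[0,0,-0.8,0,0,0,36],[0,0,-0.9,0,0,0,36],[0,0,-0.9,0,0,0,36],[0,0,-0.5,0,0,0,36]]]'; python3 -m crank '[[[0.6,-0.5,0,0,0,0,0],[1,-1,0,0,0,0,0],[1,-1,0,0,0,0,0],[1,-0.5,0,0,0,0,0],[0,0,0,0,0,0,0],[0,0,0,0,0,0,0],[0,0,0,0,0,0,0],[0,0,0,0,0,0,0]]]'; python3 - <<'E'
from v import *
from b import bottle
bottle("scene",99,(550,220),(640,360)); bottle("top",105,(550,220),(640,360))
show('sc9.npy',r=(140,196),c=(250,320))
E
```

```text
time_s: 88.65
eef_pos: [542.2, 271.7, 164.1]
ee_rot: [0.002, 0.031, 1.0, 0.004]
force: [0.0, 0.0, 0.1]
grip_width: 0.425
grip_force: 0.0
time_s: 89.45
eef_pos: [447.9, 202.1, 161.5]
ee_rot: [0.0, 0.031, 1.0, 0.003]
force: [-0.4, 0.1, 0.6]
grip_width: -0.0
grip_force: 0.0
scene [272.5 149.6] [268 143  10  14  78] [592. 318.  99.]
scene [267.5 158.2] [266 157   4   3   8] [555. 286.  99.]
scene [274.9 163.9] [272 163   7   3  16] [559. 250.  99.]
top [202.3 148.6] [200 146   6   6  29] [598. 332. 105.]
top [213.  149.2] [211 147   5   6  25] [596. 301. 105.]
140 ####+##+  ..........+##+ . .++. ....  .++..  ...      .+++++++++++++++
142 #######+.    .   .+####+++++++  ......        .+++++++++++++++.. ..  .
144 #####+##+        .BBBBB++++++++.       .+++++++++++++++.. ...+...++++.
146 ######+######++#++BBBBB++. .+    .+###..+++++++..   .+++.++++##++++++#
148 #######++####+   .BBBBB+..+++.   .####++..+++...++..##+++#++#+#++++++#
150 ############+.   .BBBBBBBBBB+.   .######++..++++##+  +####++..++++++++
152 ###########+   .      .BBBBB+    .########++... +#+...+++++++..++++++#
154 ########
[... 862 characters left out ...]
   ++###############+..++
178 +   ..+.  .#++++####+++##########+..++++     .++++++###############+..
180      ...+..   .++++..++####+++++++++..     .+++++++++################+
182  .     .++...+#####. ++..++. +++...+++.. .+++++++++++++#######+.+#####
184 ++.     +##+++#+.+#++++.+....+++++++++#+.++++++++++++++++#####++..####
186 +++++.   ###++##++++#+.++++.+++++++++++++++++++++++++++++++##+++++####
188 ++++++..  +##########+.  .+#+.++++++++++++++++++++++++++++++###+++####
190 +++++++++.. ###+     .++. .++++++++++++++++#+.++++++++++++++####+#####
192 +++++++++++.+##++.   .+.  ++++#+.+++++++++++++++++++++++++++##++######
194 ++++++++++++#+++. ++++++. +++++++++++++++++++++++++++++++++++##+.+####
```

```bash
python3 - <<'E'
from h import *
k=onz("scene",266.6,164.2,100.7);print(k)
s=sense();M=rot().as_matrix();p=s["eef_pos"];print(p,s["joints"].round(2))
for t in((566,262,160),(566,262,88)): print((M.T@(np.array(t)-p)/25).round(2))
E
```

```text
[536.2546758  259.00157751 100.7       ]
[447.28168394 201.72650588 161.72586125] [ 0.18  0.31  1.7   0.01  1.13 -1.33]
[-4.59  2.7   0.09]
[-4.59  2.69  2.97]
```

```bash
python3 -m crank '[[[-0.7,0.38,0,0,0,0,0],[-0.7,0.38,0,0,0,0,0],[-0.7,0.38,0,0,0,0,0],[-0.7,0.38,0,0,0,0,0],[-0.7,0.38,0,0,0,0,0],[-0.7,0.38,0,0,0,0,0],[-0.41,0.34,0,0,0,0,0],[0,0,0,0,0,0,0]]]'; python3 -m crank '[[[0,0,0.4,0,0,0,0],[0,0,0.5,0,0,0,0],[0,0,0.5,0,0,0,0],[0,0,0.5,0,0,0,0],[0,0,0.5,0,0,0,0],[0,0,0.4,0,0,0,0],[0,0,0.1,0,0,0,0],[0,0,0,0,0,0,0]]]'; python3 -m crank '[[[0.15,0,0,0,0,0,0],[0.15,0,0,0,0,0,0],[0.15,0,0,0,0,0,0],[0.15,0,0,0,0,0,0],[0.15,0,0,0,0,0,0],[0.15,0,0,0,0,0,0],[0.15,0,0,0,0,0,0],[0.15,0,0,0,0,0,0]]]'
```

```text
time_s: 90.8
eef_pos: [567.0, 260.3, 161.6]
ee_rot: [0.0, 0.031, 1.0, 0.003]
force: [-0.0, -0.0, 0.3]
grip_width: -0.004
grip_force: 0.0
time_s: 91.6
eef_pos: [566.4, 260.3, 89.3]
ee_rot: [0.0, 0.031, 1.0, 0.003]
force: [1.0, 1.2, -0.0]
grip_width: -0.002
grip_force: 0.0
time_s: 92.4
eef_pos: [536.1, 262.2, 89.5]
ee_rot: [0.0, 0.031, 1.0, 0.003]
force: [0.1, 0.7, -0.4]
grip_width: -0.002
grip_force: 0.3
```

```bash
python3 -m crank '[[[0.12,0,0.04,0,0,0,0],[0.12,0,0.04,0,0,0,0],[0.12,0,0.04,0,0,0,0],[0.12,0,0.04,0,0,0,0],[0.12,0,0.04,0,0,0,0],[0.12,0,0.04,0,0,0,0],[0.12,0,0.04,0,0,0,0],[0.12,0,0.04,0,0,0,0]]]'; python3 - <<'E'
from v import *
print(sense()["force"]); show('sca.npy',r=(150,190),c=(235,300)); print(np.round(proj("scene",(492,258,83)),1),np.round(proj("scene",(505,259,93)),1))
E
```

```text
time_s: 93.2
eef_pos: [512.6, 263.6, 81.5]
ee_rot: [0.001, 0.031, 1.0, 0.003]
force: [3.8, 0.1, -2.9]
grip_width: -0.005
grip_force: 2.1
[ 3.79913566  0.05127863 -2.93611374]
150              .#################++BBBBBBBBBB+.   .######++..++++##
152              .+#################+    .BBBBB+    .########++... +#
154 +++++. ....   .################+####++BBBBB+    .##########+.. .+
156                 .+##############+####++BBB+..  .+############+. .
158                  +##################+......++.  .++############+.
160                  .+################++++...+++.   .+#########. ###
162   .               .##############++++++..++++.     .########+..##
164 .++.              .##+######+++.+++++BBBBBBB+.       .#####+..+++
166 +++++             .##+######+++.+++++++++++++++. .++.  .###+.++++
168 +++.         .###+++#+#####+.+++.++++++++#######++++++++++#.+++++
170              .+######+#####+..+++BB+++#########++++++++++++.+++++
172               #######+###+. .++...++.+#########++++++++++++++##++
174        .+++++++#####++++..    ...++############++++++++++++++++##
176     ++++++++++..+++++++++++++++################+.++++++++++++++++
178 +++++++++++++++++++++#++++++########++##########+++++++++++++++++
180 ++++++++++++++++++++++++##++++###+++++####++.++.+++++++++++++++++
182 ++++++++++++++++++++++++#++++#####+.+#+.+.+++++++++++++++++++++++
184 ++++++++++++++++++++++++##+++##++#++.++++++++++++++++#+.+++++++++
186 ++++++++++++++++++++++++############+.++++.++++++++++++++++++++++
188 +++++++++++++++++++++++++########+##+.++++#+.++++++++++++++++++++
[253.4 173.9] [257.2 169.5]
```

```bash
python3 - <<'E'
from h import *
o,d=ray("scene",251.8,171)
for y in(259,261.5): print((o+d*(y-o[1])/d[1]).round(1))
E
python3 -m crank '[[[-0.1,0,-0.5,0,0,0,0],[0,0,-0.6,0,0,0,0],[0.4,0,0,0,0,0,0],[0.4,0,0,0,0,0,0],[0,0,0,0,0,0,0],[0,0,0,0,0,0,0],[0,0,0,0,0,0,0],[0,0,0,0,0,0,0]]]'
```

```text
[487.3 259.   94.3]
[488.7 261.5  92.2]
time_s: 94.15
eef_pos: [495.2, 264.6, 108.9]
ee_rot: [0.0, 0.031, 1.0, 0.003]
force: [0.3, 0.2, -0.2]
grip_width: 0.0
grip_force: 0.0
```

```bash
python3 -m crank '[[[0.2,-0.06,0.3,0,0,0,0],[0,0,0.3,0,0,0,0],[0,0,0,0,0,0,0],[0.12,0,0.16,0,0,0,0],[0.12,0,0.16,0,0,0,0],[0.12,0,0.16,0,0,0,0],[0.12,0,0.16,0,0,0,0],[0,0,0,0,0,0,0]]]'; python3 -m crank '[[[0.06,0,0.15,0,0,0,0],[0.06,0,0.15,0,0,0,0],[0.06,0,0.15,0,0,0,0],[0.06,0,0.15,0,0,0,0],[0,0,0.1,0,0,0,0],[0,0,0,0,0,0,0],[0,0,0,0,0,0,0],[0,0,0,0,0,0,0]]]'
```

```text
time_s: 94.95
eef_pos: [476.9, 264.6, 77.7]
ee_rot: [-0.0, 0.031, 1.0, 0.003]
force: [0.2, -0.0, -0.0]
grip_width: -0.001
grip_force: 0.0
time_s: 95.75
eef_pos: [471.8, 264.9, 60.3]
ee_rot: [0.0, 0.031, 1.0, 0.003]
force: [-4.1, 0.4, 3.7]
grip_width: 0.006
grip_force: 1.9
```

```bash
python3 -m crank '[[[0.3,0,-0.4,0,0,0,0],[0,0,-0.9,0,0,0,0],[0,0,-0.9,0,0,0,0],[0,0,-0.4,0,0,0,0],[0.5,0,0,0,0,0,0],[0,0,0,0,0,0,0],[0,0,0,0,0,0,0],[0,0,0,0,0,0,0]]]'; python3 - <<'E'
from v import *
show('scb.npy',r=(150,194),c=(230,290)); print(sense()["eef_pos"])
for e in(.5,.65,.8,.95,1.1,1.3): print(e,np.round(proj("scene",(537-63*np.cos(e),260,38+63*np.sin(e))),1))
E
```

```text
time_s: 96.55
eef_pos: [452.3, 265.7, 125.2]
ee_rot: [0.0, 0.031, 1.0, 0.003]
force: [-0.8, -1.0, 0.1]
grip_width: -0.003
grip_force: 0.0
150   .##################+   .  . ..     .BBBBBBBBBB+.   .######
152 .+#################+.         . .  .  ....+BBBBB+    .######
154 ++...#############+ .++++++++.    ... +...+BBBBB+    .######
156     +#########+++               .. .+.++++++BBB+..  .+######
158 ... +#+######+                 ..+++BBBB++......++.  .++####
160 ..  +#+######+                 .+++++.+B++++...+++.   .+####
162 .....#+######+                 .++++++..+++++.++++.     .###
164      #++#####+                 .++++....++BBBBBBB+.       .#
166 ...+++++#++.           ..      .++++....++++++++++++. .+++++
168 ++++++++.         .###+..      ...+++...++++++#######+++++++
170 +++.              .++      ..   ...++BBB+++#########++++++++
172                   .+++.    .     ++++++++++#########++++++++
174               ..     ..+.   ..     +++++############++++++++
176                ..     ..+.  ++.++###################+.++++++
178          .. +.   ...+   ..+.+++##########+###########+++++++
180   .++++++++++++++. .     ...+###+++++##++++####+++++.+++++++
182 +++++++++++++######+++++++++++++++#####+.+#+.+.+++++++++++++
184 +++++++++++++######++++++   +####+##++#++.++++++++++++++++#+
186 ++++++++++++++++#+++++++++..+############+.++++.++++++++++++
188 ++++++++++++++++++++++++++++++###########+.++++#+.++++++++++
190 ++++++++++++++++++++++++++++++++####+.++++++++++++++++++++++
192 +++++++++++++++++++++++++++++++.+##+++++++++++++++#+.+++++++
[452.21484033 265.68457119 125.2911512 ]
0.5 [250.  178.6]
0.65 [251.6 175.9]
0.8 [253.4 173.3]
0.95 [255.6 170.9]
1.1 [258.1 168.7]
1.3 [261.6 166.2]
```

```bash
python3 - <<'E'
from h import *
im=np.load('scb.npy'); g=im.max(2); print(g[177:189,240:254])
for e in(.16,.25,.35,.45): print(e,np.round(proj("scene",(535-63*np.cos(e),261,38+63*np.sin(e))),1))
s=sense();M=rot().as_matrix();print((M.T@(np.array([474,262,66])-s["eef_pos"])/25).round(2))
E
```

```text
[[201 201 202 201 200 196 175 175 214 157 101 167 199 178]
 [154 190 126 153 206 201 198 185 167 143 136 210 217 195]
 [119 130 113 119 163 215 211 194 168 199 212 218 215 208]
 [120 120 122 126 119  96 115 188 195 176 230 222 221 223]
 [122 123 129 117  35  11  24  68 123 169 145 170 172 169]
 [123 127 118  64   0   9   9   0  43 107 131 132 131 130]
 [125 126 116  50   1  16  18   5  25  79 117 109 104  98]
 [124 126 115  47   0   6   9   3  39  83  91  82  91  99]
 [124 126 127 107  11   0   0  20  84 127 125 121 116 107]
 [124 123 127 129 117  81  63 101 127 127 127 125 126 115]
 [123 123 123 126 129 124 123 125 128 125 123 123 125 112]
 [122 124 125 123 125 126 126 125 125 124 123 122 124 123]]
0.16 [247.3 184.9]
0.25 [247.6 183.2]
0.35 [248.1 181.4]
0.45 [248.8 179.6]
[-0.88 -0.11  2.37]
```

```bash
python3 -m crank '[[[-0.45,-0.1,0.4,0,0,0,0],[-0.45,0,0.6,0,0,0,0],[0,0,0.6,0,0,0,0],[0,0,0.6,0,0,0,0],[0,0,0.15,0,0,0,0],[0,0,0.1,0,0,0,0],[0,0,0,0,0,0,0],[0,0,0,0,0,0,0]]]'; python3 -m crank '[[[0,0,0.1,0,0,0,0],[0,0,0.1,0,0,0,0],[0,0,0,0,0,0,0],[0,0,0,0,0,0,0],[0,0,0,0,0,0,0],[0,0,0,0,0,0,0],[0,0,0,0,0,0,0],[0,0,0,0,0,0,0]]]'
```

```text
time_s: 97.5
eef_pos: [474.8, 262.3, 64.9]
ee_rot: [0.001, 0.031, 1.0, 0.003]
force: [0.9, -0.1, 0.3]
grip_width: -0.005
grip_force: 0.0
time_s: 98.3
eef_pos: [474.3, 262.4, 59.6]
ee_rot: [0.0, 0.031, 1.0, 0.003]
force: [-2.8, 0.1, 5.5]
grip_width: 0.003
grip_force: 2.8
```

```bash
python3 -m crank '[[[0,0,0.08,0,0,0,0],[0,0,0.08,0,0,0,0],[0,0,0,0,0,0,0],[0,0,0,0,0,0,0],[0,0,0,0,0,0,0],[0,0,0,0,0,0,0],[0,0,0,0,0,0,0],[0,0,0,0,0,0,0]]]'; python3 -m crank '[[[0,0,0.06,0,0,0,0],[0,0,0.06,0,0,0,0],[0,0,0,0,0,0,0],[0,0,0,0,0,0,0],[0,0,0,0,0,0,0],[0,0,0,0,0,0,0],[0,0,0,0,0,0,0],[0,0,0,0,0,0,0]]]'
```

```text
time_s: 99.1
eef_pos: [474.0, 262.5, 56.0]
ee_rot: [-0.0, 0.031, 1.0, 0.003]
force: [-7.1, 0.2, 12.0]
grip_width: -0.001
grip_force: 5.7
time_s: 99.9
eef_pos: [473.6, 262.8, 54.4]
ee_rot: [-0.0, 0.031, 1.0, 0.003]
force: [-13.4, -1.3, 26.4]
grip_width: -0.003
grip_force: 13.1
```

```bash
python3 -m crank '[[[0,0,0.04,0,0,0,0],[0,0,0,0,0,0,0],[0,0,0,0,0,0,0],[0,0,0,0,0,0,0],[0,0,-0.3,0,0,0,0],[0,0,-0.8,0,0,0,0],[0.4,0,-0.9,0,0,0,0],[0.4,0,-0.9,0,0,0,0]]]'; python3 -m crank '[[[0.8,-0.6,-0.8,0,0,0,0],[0.8,-1,-0.5,0,0,0,0],[0.5,-1,0,0,0,0,0],[0,-1,0,0,0,0,0],[0,-1,0,0,0,0,0],[0,0,0,0,0,0,0],[0,0,0,0,0,0,0],[0,0,0,0,0,0,0]]]'; python3 - <<'E'
from v import *
from b import bottle
print(sense()["force"],sense()["eef_pos"])
bottle("scene",99,(550,220),(640,360)); bottle("top",105,(550,220),(640,360))
im=capture("scene").max(2); m=(im<45).astype(np.uint8); k,l,st,c=cv2.connectedComponentsWithStats(m,connectivity=4)
for i in range(1,k):
    if 10<st[i,4]<60 and 235<c[i][0]<262 and 170<c[i][1]<195: print(c[i],st[i])
i0=np.load('scene.npy').max(2); m=(i0<45).astype(np.uint8); k,l,st,c=cv2.connectedComponentsWithStats(m,connectivity=4)
for i in range(1,k):
    if 10<st[i,4]<60 and 235<c[i][0]<252 and 170<c[i][1]<195: print("start",c[i],st[i], proj("scene",(472,296.5,48)))
print(proj("scene",(472-.072*36,260.5,48)))
show('scc.npy',r=(140,196),c=(235,305))
E
```

```text
time_s: 100.7
eef_pos: [454.2, 263.0, 124.3]
ee_rot: [0.0, 0.031, 1.0, 0.003]
force: [0.2, -0.3, 0.7]
grip_width: -0.004
grip_force: 0.0
time_s: 101.5
eef_pos: [394.9, 151.9, 155.6]
ee_rot: [0.0, 0.031, 1.0, 0.003]
force: [-0.8, 0.4, 0.6]
grip_width: 0.0
grip_force: 0.0
[-0.75227038  0.43090599  0.62593995] [394.85882329 151.94133852 155.59099298]
scene [272.5 149.6] [268 143  10  14  78] [592. 318.  99.]
scene [267.5 158.2] [266 157   4   3   8] [555. 286.  99.]
scene [274.9 163.9] [272 163   7   3  16] [559. 250.  99.]
top [202.4 148.6] [200 146   6   6  30] [598. 332. 105.]
top [213.1 149.2] [211 147   5   6  26] [596. 301. 105.]
start [241.61111111 178.66666667] [240 177   5   5  18] (np.float64(241.39567328264224), np.float64(178.46991709996055))
(np.float64(246.3473885248624), np.float64(185.31665193810468))
140 ###################.            ...+##. . .++.       .++             .
142 ##################+             .++#+#++++++.                .++++++++
144 #################.              .BBBBB++++++++.       .+++++++++++++++
146 ###############+..++++++++++++#++BBBBB++. .. 
[... 1125 characters left out ...]
##+.+++++.         .#####
178 #+######+.   ...   ..+    #########+++##########+..+++.           .###
180 #+#######.   ..     ...+++#.  ++++..++####++.++++++..              .##
182 #+##########+.           ....+####. ++. ++.        +. .              .
184 #++###########++++++++.+###+.#+.+#++++.+.           ++.               
186 .++###+.+####+          ###++##++++#.   +.            .+..        .+++
188  . +++...+++.      ..    +##########+.. ..+.            +++. +++++++++
190 ++++++++++++++.      . ...+###+     .++.   .. .         ++#+.+++++++++
192 ++++++++++++++++++++++++    ##++.     .     .+.      .++++++#+.+++++++
194 +++++++++++++++++++++. .+ +#. +. +  ....      .++  +++++++++++++++++++
```

```bash
python3 -m crank '[[[0,-1,-0.5,0,0,0,0],[0,-1,-0.5,0,0,0,0],[0,-1,-0.5,0,0,0,0],[0,-1,-0.5,0,0,0,0],[0,-1,0,0,0,0,0],[0,-1,0,0,0,0,0],[0,0,0,0,0,0,0],[0,0,0,0,0,0,0]]]'; python3 - <<'E'
from h import *
im=np.mean([capture("scene") for _ in range(4)],0); g=im.max(2); print(g[178:192,239:254].astype(int))
w=np.clip(90-g[180:191,241:252],0,None); v,u=np.mgrid[180:191,241:252]; print((u*w).sum()/w.sum(),(v*w).sum()/w.sum())
for e in(.16,.22,.28): print(e,np.round(proj("scene",(531.6-63*np.cos(e),260.5,38+63*np.sin(e))),1))
t=capture("top");h=cv2.cvtColor(t,cv2.COLOR_BGR2HSV)
for n,lo,hi in(("green",(35,80,40),(80,255,255)),("blue",(95,60,30),(130,255,255))):
  for tag,i in(("now",t),("start",np.load('top.npy').astype(np.uint8))):
    k,l,st,c=cv2.connectedComponentsWithStats(cv2.inRange(cv2.cvtColor(i,cv2.COLOR_BGR2HSV),lo,hi)); print(n,tag,[tuple(c[j].round(1)) for j in range(1,k) if st[j,4]>20 and 120<c[j][0]<300 and c[j][1]>140])
E
```

```text
time_s: 102.9
eef_pos: [385.3, 1.4, 204.8]
ee_rot: [0.0, 0.032, 0.999, 0.003]
force: [-0.2, 0.4, -0.1]
grip_width: -0.001
grip_force: 0.0
[[206 205 205 205 205 206 207 206 193 178 150 145 222 233 207]
 [207 206 205 205 206 206 208 210 197 173 208 223 226 227 227]
 [206 207 206 207 210 213 218 219 214 190 177 233 226 225 233]
 [206 207 208 212 221 205 128 145 194 222 198 197 236 233 241]
 [206 207 210 205 152  71  32  39  88 149 171 165 168 161 154]
 [208 209 214 193  54   0   7   5  11  85 149 139 133 128 124]
 [208 207 215 193  28   3  14  17   3  44  99 106  96  97 115]
 [206 208 214 197  75   0   8  11   0  61 143 159 163 199 189]
 [208 208 211 217 182   0   0   0  35 142 217 210 208 214 201]
 [207 207 209 213 219 198 138 109 172 216 218 213 211 211 192]
 [208 207 208 209 213 218 215 213 218 223 220 218 218 219 218]
 [209 210 213 218 220 223 203 167 206 139 140 140 140 140 142]
 [219 220 202 136 140 141 135 127 140 123 125 125 126 125 127]
 [139 142 137 122 125 126 126 126 128 129 130 130 129 129 131]]
245.3859756097561 184.24268292682927
0.16 [246.3 185.3]
0.22 [246.5 184.2]
0.28 [246.8 183.2]
green now [(np.float64(173.8), np.float64(186.2))]
green start [(np.float64(173.7), np.float64(186.3))]
blue now [(np.float64(202.5), np.float64(148.7)), (np.float64(213.0), np.float64(149.1)), (np.float64(126.0), np.float64(218.1)), (np.float64(266.1), np.float64(235.4))]
blue start [(np.float64(205.4), np.float64(215.2)), (np.float64(194.6), np.float64(214.4)), (np.float64(126.2), np.float64(218.0)), (np.float64(266.2), np.float64(235.4))]
```

```bash
python3 -c "
from rig import *
print(finish_job())"
```

```text
the job is handed in; nothing more can be done
None
```

The job is handed in: both bottles present stand upright in a close row against the end plate, the stop is snug against the last one, and the cam lever is pressed down to what felt like its end stop. The clamp itself was not tested separately, and the first bottle tipped over once when I let go, so it was picked up and placed again; the tape and lens case were not moved.

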